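# Slide the stirrer in under the burette and start it

## Task

Get the titration ready: with your fingertips, gently push the magnetic stirrer, with the flask standing on it, straight in between the two feet of the burette stand until the burette's tip is over the middle of the flask's mouth. Then press the start button on the stirrer all the way down and let go. Only push and press: never lift the stirrer, touch the flask or the burette stand, force the stirrer against the feet, or disturb the other things on the bench.

Things in the scene. Friction and masses are not known exactly. Their poses are not given: they have to be found in the camera images.
- stirrer: Magnetic stirrer, loose on the bench before the gap (up to 30 mm to one side, turned up to 12 deg): pale box, 165 mm long (x), 115 wide (y), flat upright faces from 4 to 45 mm height; about 0.7 kg, slides at 5 to 12 N. On top a white plate at the back; on the front strip a black knob (leave it) and the start button. Origin: underside, middle; +x from front to back, the end that goes in first.
- plate_centre (a point): Middle of the stirrer's white plate (96 mm square, 8 mm thick), on its top, 53 mm above the bench, 29.5 mm along +x from the stirrer's origin. The flask stands here, within 3 mm.
- front_face (a point): Middle of the stirrer's flat front face, 25 mm above the bench, 82.5 mm along -x from the stirrer's origin: the face to push. The stirrer's back is 165 mm farther on; at the start it is 30 to 55 mm short of the ends of the stand's feet.
- flask: Empty clear-glass conical flask with a wide neck, loose on the stirrer's plate: base 53 mm across, 88 mm tall, neck 33 mm across outside; about 70 g. Origin: centre of its underside; z up.
- flask_mouth (a point): Centre of the flask's mouth (29 mm bore), on its axis, 88 mm above its base, so 141 mm above the bench.
- stand: Fixed burette stand: dark iron U-shaped foot, open towards the robot. Two feet along its x, 20 mm wide, 18 high, inner faces at y = +-61 mm (122 mm gap), rounded ends at x = -80; cross-bar at x = 84 to 116; 555 mm rod at x = 100, whose clamp holds a 13 mm glass burette upright over the origin. Origin: on the bench straight below the burette's tip; +x leads into the gap, within 11 deg of world x.
- jet_tip (a point): The lower end of the burette, a fine glass tip 155 mm above the bench, 14 mm higher than the flask's mouth; fixed to the stand.
- start_button (a joint): Travel of the stirrer's start button: 0 = up, 0.006 m = fully down. It springs back by itself; about 1.5 N starts it and 4 N holds it fully down. It does not latch.
- start_button_top (a point): Middle of the top of the start button, a pale round cap 22 mm across in a black collar on the stirrer's front strip, 22.5 mm behind the front face, 30 mm to the stirrer's +y side; its top is 63 mm above the bench, 18 mm above the casing. It is pressed straight down.
- beaker: Bystander: glass beaker, 72 mm across, 92 mm tall, beside the stand's left foot. Origin under its centre. Leave it.
- wash_bottle: Bystander: clear wash bottle with a blue cap and bent spout, 62 mm across, 206 mm tall, beside the stand's right foot. Origin under its centre. Leave it.
- pencil: Bystander: black pencil lying on the bench to the left, 150 mm long, 7 mm thick. Origin under its middle, x along it. Leave it.
- petri_dish: Bystander: clear open dish, 91 mm across, 14 mm high, to the right. Origin under its centre. Leave it.
- reagent_bottle: Bystander: amber bottle, 68 mm across, 150 mm tall, far right. Origin under its centre. Leave it.
- big_flask: Bystander: larger empty conical flask, 86 mm across, 145 mm tall, on the bench to the right. Origin under its centre. Leave it.
- tube_rack: Bystander: wooden test-tube rack with tubes, 220 x 75 mm, 130 mm tall, far left. Origin under its centre. Leave it.

How it is judged:
By the outcome, as a careful person would: the job done as asked, in the order asked, and still so for the second after the job is handed in, with the robot touching nothing.
It also fails if it takes over 72 s, if anything falls off the work surface, if the arm or the gripper's body presses on something with over 40 N, if the wrist force passes 120 N, or if a joint passes its speed limit or range.

## Robot

A 6-joint arm with a two-finger parallel gripper is mounted at the origin on the work surface. World frame = base frame: x ahead of the robot, y to its left, z up, the work surface at z = 0. Lengths are in m, angles in rad, forces in N, time in s.
With the tool pointing down it reaches from about 0.25 to 0.725 m from the base axis. Payload 4 kg.
Tool frame: the origin (TCP) lies at the very end of the fingers, on their centre line; the grasp point (between the pads) lies 19 mm behind it; x points along the fingers, y is the direction in which the jaws open and shut, and the axes are right-handed (so a half turn about x gives the same grasp; the last joint's range is limited). The gripper opens to 85 mm and grips with 20 to 120 N. Pads are 22 mm wide; open, the fingers measure 114 mm over their backs; the gripper's body (76 mm by 85 mm) begins 54 mm behind the grasp point. The pads swing forward as they close: fully open they stand 13 mm farther back than shut.
Start: joints at [-1.337, 0.241, 0.005, 1.335, 0, 1.571], TCP at [0.116, -0.486, 0.231] pointing down, gripper open.
Joint ranges: [-2.72, 2.72], [-1.05, 1.87], [-1.09, 1.28], [-1.99, 2.15], [-1.42, 1.44], [-3.14, 3.14]. Speed limits (rad/s): [2.79, 2.79, 3.14, 3.14, 3.14, 3.14].

## Interface

Orientations are given as a unit quaternion [x, y, z, w].
In Python, from workcell import get_obs, camera, job_done gives the robot as it stands. The module is installed in compiled form; this text tells all that it offers.
- The arm moves only by the tool arm_command, never from a script. Its argument "motion" is a list of rows, each an object of numbers: "x", "y", "z": the shift along the tool's x, y, z in m; "roll": the turn about the tool's x in rad; "fingers": the opening, from 0 (shut) to 1 (fully open). A call has 1 to 20 rows; each row shifts and turns the pose as measured when the row begins, along the tool's axes as they then stand; what a row does not reach is not made up. A row lasts 1/12 s, in which the tool goes at most 41.7 mm and 7.16 degrees, less where a joint would pass 70% of its speed; a pose out of reach is approached as far as the arm can. A call is refused whole if a number of a shift passes 0.0417 or a number of a turn 0.125, either way. A call with a gripper value outside its range is refused whole. The fingers move at their own pace and stop on an object; the grip force is fixed at half the most. Time passes only in rows, so rows that do not move let the fingers close. It gives the time, the measured TCP pose, the force and the opening at its end, in the units of the state.
- get_obs(): the state, without advancing time (a new reading comes with each control period).
- camera(name): name is "side" or "top" or "wrist"; returns a dict with "frame" (420x560x3 uint8, red, green, blue), "intrinsics" (3x3 intrinsics, pixels), "rvec" (rotation vector, rad) and "tvec" (3), from world to camera coordinates, as OpenCV has them. Camera axes: x right, y down, z forward; pixel columns grow to the right and rows downward; lengths in m; the calibration is good to about 2 mm. A picture is of the moment at which its call begins. There is no depth.
- job_done(): hands the job in, once; it reports no verdict.
The state is a dict: "clock": time; "joint_pos": joint angles; "joint_vel": joint speeds; "tau": joint torques, N m; "eef_pos": TCP position; "tool_rot": TCP orientation; "ft_force": force on the tool from outside, world axes, zero at the start; "ft_torque": the same for the moment, N m; "grip_width": finger opening in m.
Only numpy, scipy, OpenCV 4.12 (cv2) and the standard library are available. Lean on these libraries where they do the work, as an engineer would, in place of code of your own. Each camera call takes 0.05 s, during which the arm holds its last target.

## Working session

There is one attempt and no reset: what is moved stays moved. The work goes in short steps, Python scripts to look and compute and a tool call to move; the robot and the scene stay as the last step left them, time stands still between calls to the robot, and variables do not carry over. Pictures are saved under pics/ and viewed, and the job is handed in when it is done.

Besides the shell and the picture viewer there is one more tool, called after "Request:" in YAML: its name, and indented under it one key for each argument. arm_command: Moves the arm, as the interface text tells. Its arguments: {"type":"object","properties":{"motion":{"type":"array","items":{"type":"object","properties":{"x":{"type":"number"},"y":{"type":"number"},"z":{"type":"number"},"roll":{"type":"number"},"fingers":{"type":"number"}}}}},"required":["motion"]}

```bash
mkdir -p pics; ls
cat > h.py <<'E'
import numpy as np, cv2
from workcell import get_obs, camera
def cam(n,name=None):
    c=camera(n)
    if name: cv2.imwrite(f'pics/{name}.png',c['frame'][:,:,::-1])
    return c
def ray(c,u,v):
    R=cv2.Rodrigues(np.array(c['rvec'],float))[0];t=np.array(c['tvec'],float).ravel()
    d=R.T@np.linalg.inv(np.array(c['intrinsics']))@np.array([u,v,1.]);return -R.T@t,d/np.linalg.norm(d)
def onz(c,u,v,z):
    o,d=ray(c,u,v);return o+d*(z-o[2])/d[2]
def proj(c,P):
    return cv2.projectPoints(np.array(P,float).reshape(-1,3),np.array(c['rvec'],float),np.array(c['tvec'],float),np.array(c['intrinsics'],float),None)[0].reshape(-1,2)
def tri(*cs):
    A=np.zeros((3,3));b=np.zeros(3)
    for c,u,v in cs:
        o,d=ray(c,u,v);M=np.eye(3)-np.outer(d,d);A+=M;b+=M@o
    return np.linalg.solve(A,b)
E
python3 - <<'E'
from h import *
o=get_obs(); print({k:np.round(v,3) for k,v in o.items()})
for n in('side','top','wrist'):
    c=cam(n,n+'0'); print(n,np.round(ray(c,280,210),3).tolist(),c['intrinsics'][0][0])
E
```

```text
pics
{'clock': np.float64(0.0), 'joint_pos': array([-1.337,  0.241,  0.004,  1.335,  0.   ,  1.571]), 'joint_vel': array([ 0.002, -0.   ,  0.001,  0.001, -0.002, -0.   ]), 'tau': array([ 0.0000e+00, -3.7231e+01,  2.5241e+01,  1.7000e-02,  0.0000e+00,
       -0.0000e+00]), 'eef_pos': array([ 0.116, -0.486,  0.23 ]), 'tool_rot': array([-0.702, -0.083,  0.702, -0.082]), 'ft_force': array([ 0.367, -0.7  ,  1.504]), 'ft_torque': array([0.004, 0.051, 0.004]), 'grip_width': np.float64(0.086)}
side [[0.249, 0.816, 0.775], [0.299, -0.747, -0.595]] 419.87919262602543
top [[0.4, 0.0, 1.386], [0.181, 0.001, -0.983]] 501.402823103232
wrist [[0.19, -0.468, 0.374], [-0.297, -0.067, -0.953]] 344.3415420708049
```

View pics/side0.png

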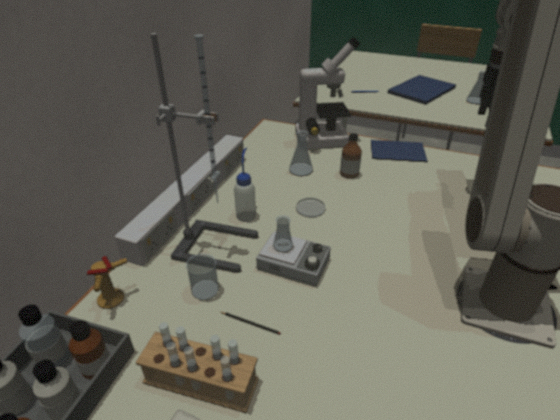

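View pics/top0.png

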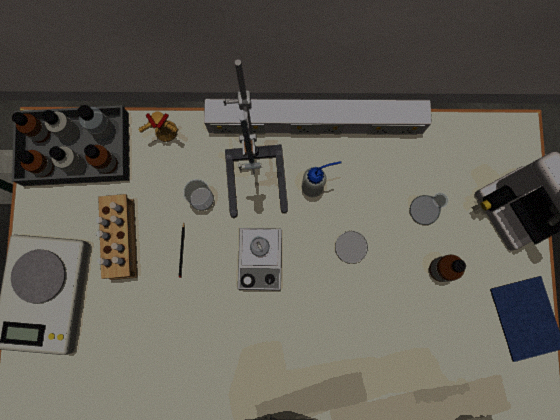

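View pics/wrist0.png

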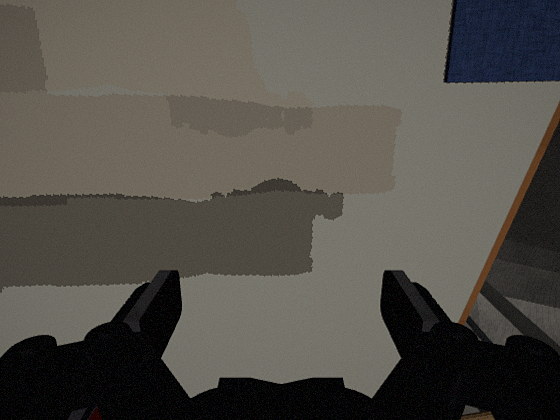

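The side view shows the stirrer with the flask around (293,250) and the stand's feet around (240,230)–(240,265). In the top view the stirrer spans about (239–281, 228–290), the feet end near (234,215) and (284,211), and the button is near (248,281). The wrist camera sees only the bench for now. Next I'll enlarge the top view.

Run:
```python
import cv2
a=cv2.imread('pics/top0.png')
cv2.imwrite('pics/topz.png',cv2.resize(cv2.convertScaleAbs(a[140:300,190:330],alpha=1.5),None,fx=5,fy=5,interpolation=cv2.INTER_CUBIC)[:,:][0:800][:, :700][::1][:600] if 0 else cv2.resize(cv2.convertScaleAbs(a[145:295,200:320],alpha=1.5),None,fx=4,fy=4,interpolation=cv2.INTER_CUBIC))
b=cv2.imread('pics/side0.png')
cv2.imwrite('pics/sidez.png',cv2.resize(cv2.convertScaleAbs(b[150:290,160:350],alpha=1.5),None,fx=4,fy=4,interpolation=cv2.INTER_CUBIC))
```

```text
(no output)
```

View pics/topz.png

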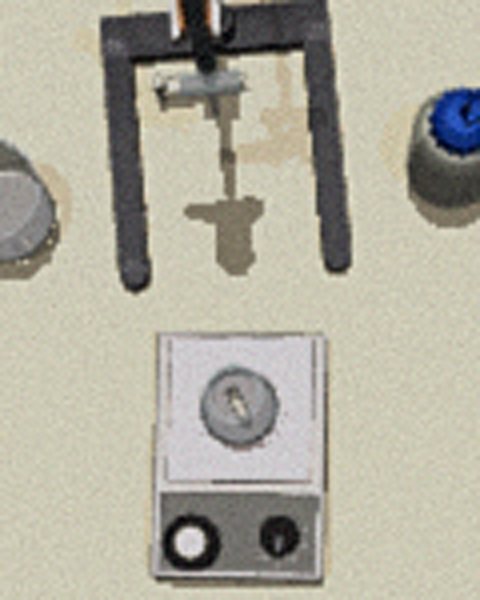

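View pics/sidez.png

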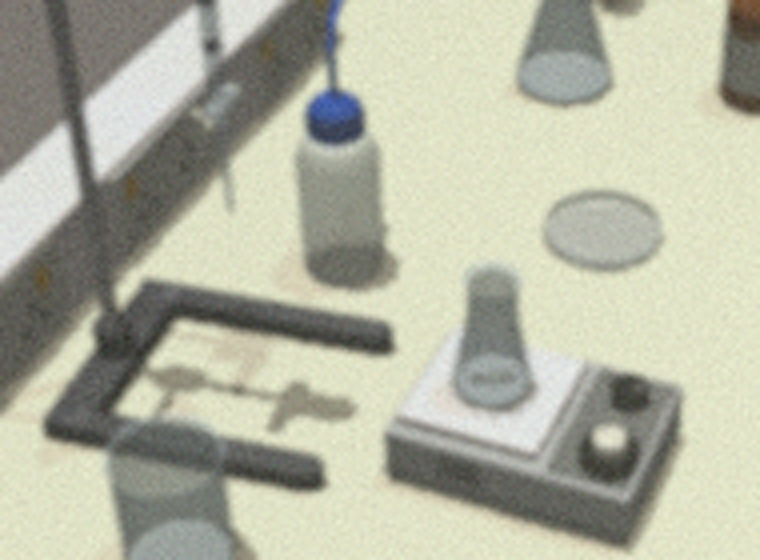

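The zooms confirm it. The stirrer is close to world-aligned and the stand is turned a few degrees to the left. The button's white cap is on the left of the front strip. Next I'll get rough positions from these two views.

Run:
```python
from h import *
from scipy.spatial.transform import Rotation as R
c=cam('top');s=cam('side')
Z=lambda u,v:(200+u/4,145+v/4)
S=lambda u,v:(160+u/4,150+v/4)
print('button',onz(c,*Z(190,541),.063),tri((c,*Z(190,541)),(s,*S(608,430))))
for n,p,z in[('BL',(157,333),.045),('BR',(327,333),.045),('FL',(152,578),.045),('FR',(323,580),.045),('plateBL',(168,336),.053),('plateBR',(317,336),.053),('plFL',(160,482),.053),('plFR',(315,482),.053),('footL',(136,280),.018),('footR',(340,262),.018),('footLin',(130,65),.018),('footRin',(307,58),.018),('flaskbase',(240,412),.056)]:
    print(n,np.round(onz(c,*Z(*p),z),4))
print('jet',tri((c,*Z(232,212)),(s,*S(232,212))))
o,d=ray(s,*S(232,212));print('jet side z.155',o+d*(.155-o[2])/d[2])
o=get_obs();print(R.from_quat(o['tool_rot']).as_matrix().round(3))
```

```text
button [0.45596799 0.08588374 0.063     ] [0.45630787 0.08548983 0.07164198]
BL [0.5963 0.1114 0.045 ]
BR [ 0.5968 -0.0034  0.045 ]
FL [0.4323 0.1118 0.045 ]
FR [ 0.4314 -0.0014  0.045 ]
plateBL [0.5931 0.1034 0.053 ]
plateBR [0.5936 0.0033 0.053 ]
plFL [0.4952 0.107  0.053 ]
plFR [0.4957 0.0042 0.053 ]
footL [0.6372 0.1289 0.018 ]
footR [ 0.6506 -0.0123  0.018 ]
footLin [0.7909 0.1361 0.018 ]
footRin [0.7966 0.0114 0.018 ]
flaskbase [0.5418 0.0543 0.056 ]
jet [0.68369976 0.06833234 0.15926355]
jet side z.155 [0.71783171 0.06743226 0.155     ]
[[-0.     0.232 -0.973]
 [ 0.001 -0.973 -0.232]
 [-1.    -0.001 -0.   ]]
```

Request:
arm_command:
  motion:
    - {"roll": -0.12, "x": -0.01}
    - {"roll": -0.12, "x": -0.01}
    - {"roll": -0.12, "x": -0.01}
    - {"roll": -0.12, "x": -0.01}
    - {"roll": -0.12, "x": -0.01}
    - {"roll": -0.12}
    - {"roll": -0.12}
    - {"roll": -0.12}
    - {"roll": -0.12}
    - {"roll": -0.12}
    - {"roll": -0.12}
    - {"roll": -0.12}
    - {"roll": -0.12}
    - {"roll": -0.12}
    - {"roll": -0.12}
    - {"roll": -0.12}
    - {"roll": -0.12}
    - {"roll": -0.12}
    - {"roll": -0.12}
    - {"roll": -0.12}

```text
schema error: expected keys x, y, z, roll, fingers
```

```bash
cat >> h.py <<'E'
from scipy.spatial.transform import Rotation as Ro
def st():
    o=get_obs();M=Ro.from_quat(o['tool_rot']).as_matrix()
    print('t',round(float(o['clock']),2),'p',o['eef_pos'].round(4),'yaw(z tool)',np.degrees(np.arctan2(M[1,2],M[0,2])).round(2),'F',o['ft_force'].round(2),'q',o['joint_pos'].round(2),'w',round(float(o['grip_width']),4))
    return o,M
def todo(target):
    o,M=st();print('tool shift to target',(M.T@(np.array(target)-o['eef_pos'])).round(4))
E
python3 -c "
from h import *
todo([.36,.055,.30])"
```

```text
t 0.25 p [ 0.1158 -0.4861  0.2309] yaw(z tool) -166.6 F [-0.34 -0.54 -0.28] q [-1.34  0.24  0.    1.34  0.    1.57] w 0.0855
tool shift to target [-0.0686 -0.4699 -0.3629]
```

Request:
arm_command:
  motion:
    - {"x": -0.01, "y": 0, "z": 0, "roll": -0.12, "fingers": 1}
    - {"x": -0.01, "y": 0, "z": 0, "roll": -0.12, "fingers": 1}
    - {"x": -0.01, "y": 0, "z": 0, "roll": -0.12, "fingers": 1}
    - {"x": -0.01, "y": 0, "z": 0, "roll": -0.12, "fingers": 1}
    - {"x": -0.01, "y": 0, "z": 0, "roll": -0.12, "fingers": 1}
    - {"x": -0.01, "y": 0, "z": 0, "roll": -0.12, "fingers": 1}
    - {"x": -0.01, "y": 0, "z": 0, "roll": -0.12, "fingers": 1}
    - {"x": 0, "y": 0, "z": 0, "roll": -0.12, "fingers": 1}
    - {"x": 0, "y": 0, "z": 0, "roll": -0.12, "fingers": 1}
    - {"x": 0, "y": 0, "z": 0, "roll": -0.12, "fingers": 1}
    - {"x": 0, "y": 0, "z": 0, "roll": -0.12, "fingers": 1}
    - {"x": 0, "y": 0, "z": 0, "roll": -0.12, "fingers": 1}
    - {"x": 0, "y": 0, "z": 0, "roll": -0.12, "fingers": 1}
    - {"x": 0, "y": 0, "z": 0, "roll": -0.12, "fingers": 1}
    - {"x": 0, "y": 0, "z": 0, "roll": -0.12, "fingers": 1}
    - {"x": 0, "y": 0, "z": 0, "roll": -0.12, "fingers": 1}
    - {"x": 0, "y": 0, "z": 0, "roll": -0.12, "fingers": 1}
    - {"x": 0, "y": 0, "z": 0, "roll": -0.12, "fingers": 1}
    - {"x": 0, "y": 0, "z": 0, "roll": -0.12, "fingers": 1}
    - {"x": 0, "y": 0, "z": 0, "roll": -0.12, "fingers": 1}

```text
clock: 1.92
eef_pos: [0.1152, -0.4839, 0.3008]
tool_rot: [0.147, 0.694, -0.141, 0.691]
ft_force: [0.4, 0.1, -0.4]
grip_width: 0.085
```

```bash
python3 -c "
from h import *
todo([.36,.055,.30])"
```

```text
t 1.92 p [ 0.1152 -0.4839  0.3008] yaw(z tool) -23.48 F [ 0.35  0.12 -0.36] q [-1.34  0.23  0.16  1.52  0.   -0.93] w 0.085
tool shift to target [0.0053 0.5918 0.0098]
```

Request:
arm_command:
  motion:
    - {"x": 0, "y": 0.04, "z": 0, "roll": 0, "fingers": 1}
    - {"x": 0, "y": 0.04, "z": 0, "roll": 0, "fingers": 1}
    - {"x": 0, "y": 0.04, "z": 0, "roll": 0, "fingers": 1}
    - {"x": 0, "y": 0.04, "z": 0, "roll": 0, "fingers": 1}
    - {"x": 0, "y": 0.04, "z": 0, "roll": 0, "fingers": 1}
    - {"x": 0, "y": 0.04, "z": 0, "roll": 0, "fingers": 1}
    - {"x": 0, "y": 0.04, "z": 0, "roll": 0, "fingers": 1}
    - {"x": 0, "y": 0.04, "z": 0, "roll": 0, "fingers": 1}
    - {"x": 0, "y": 0.04, "z": 0, "roll": 0, "fingers": 1}
    - {"x": 0, "y": 0.04, "z": 0, "roll": 0, "fingers": 1}
    - {"x": 0, "y": 0.04, "z": 0, "roll": 0, "fingers": 1}
    - {"x": 0, "y": 0.04, "z": 0, "roll": 0, "fingers": 1}
    - {"x": 0, "y": 0.04, "z": 0, "roll": 0, "fingers": 1}
    - {"x": 0, "y": 0.04, "z": 0, "roll": 0, "fingers": 1}
    - {"x": 0, "y": 0.03, "z": 0, "roll": -0.1, "fingers": 1}
    - {"x": 0, "y": 0, "z": 0, "roll": -0.1, "fingers": 1}
    - {"x": 0, "y": 0, "z": 0, "roll": -0.1, "fingers": 1}
    - {"x": 0, "y": 0, "z": 0, "roll": -0.1, "fingers": 1}
    - {"x": 0, "y": 0, "z": 0, "roll": 0, "fingers": 1}

```text
clock: 3.5
eef_pos: [0.3566, 0.0832, 0.3026]
tool_rot: [-0.0, 0.705, 0.009, 0.709]
ft_force: [-0.6, -0.4, 0.3]
grip_width: 0.0855
```

```bash
python3 -c "
from h import *
c=cam('wrist','w1');print(ray(c,280,210))
todo([.36,.055,.30])"
```

```text
(array([0.27963469, 0.08098623, 0.44582931]), array([ 0.30895998,  0.01459631, -0.95096303]))
t 3.55 p [0.3566 0.0831 0.3026] yaw(z tool) 0.54 F [-0.95 -0.51 -0.37] q [ 0.22 -0.06 -0.14  1.48  0.01  0.21] w 0.0853
tool shift to target [ 0.0023 -0.0282  0.0032]
```

View pics/w1.png

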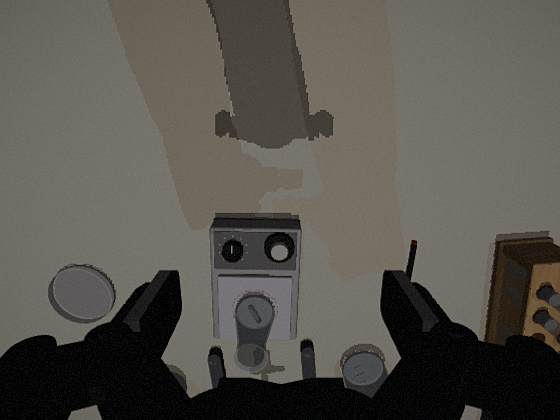

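The wrist picture is upside down, with image up being −x. The stirrer spans (210–300, 215–340), the feet ends are at (216,350) and (307,345), and the button is at (279,250). I'll move the camera forward to see the feet.

Request:
arm_command:
  motion:
    - {"x": 0, "y": -0.01, "z": 0.03, "roll": 0, "fingers": 1}
    - {"x": 0, "y": -0.01, "z": 0.03, "roll": 0, "fingers": 1}
    - {"x": 0, "y": -0.01, "z": 0.03, "roll": 0, "fingers": 1}
    - {"x": 0, "y": 0, "z": 0.03, "roll": 0, "fingers": 1}
    - {"x": 0, "y": 0, "z": 0.02, "roll": 0, "fingers": 1}
    - {"x": 0, "y": 0, "z": 0, "roll": 0, "fingers": 1}

```text
clock: 4.05
eef_pos: [0.5004, 0.0503, 0.3031]
tool_rot: [0.008, 0.705, 0.002, 0.71]
ft_force: [-0.1, -0.2, 0.1]
grip_width: 0.0854
```

```bash
python3 -c "
from h import *
c=cam('wrist','w2');print(ray(c,280,210))
import pickle;pickle.dump(c,open('w2.pkl','wb'))
cv2.imwrite('pics/w2z.png',cv2.resize(cv2.convertScaleAbs(c['frame'][120:400,150:400,::-1],alpha=1.8),None,fx=2.1,fy=2.1,interpolation=cv2.INTER_CUBIC))
st()"
```

```text
(array([0.42326656, 0.0497231 , 0.44622773]), array([ 0.31049469,  0.0080745 , -0.95054082]))
t 4.1 p [0.4988 0.0503 0.3031] yaw(z tool) -0.53 F [ 0.74  0.09 -0.1 ] q [0.09 0.22 0.16 1.51 0.01 0.1 ] w 0.0855
```

View pics/w2z.png

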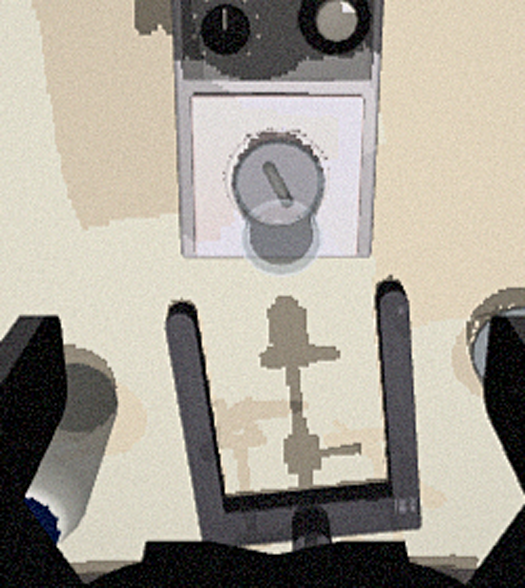

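View pics/w2.png

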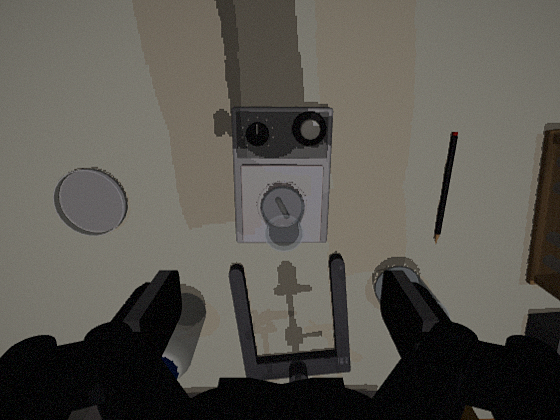

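Foot outlines are clear: the left image foot runs from about (236,267) to (247,355), the right one from about (336,257) to (347,360). The crossbar is at rows 355–375 and the stirrer's top corners are at about (235,107), (331,107), (236,242) and (327,242). I'll fit lines to these edges.

```bash
cat > fit.py <<'E'
from h import *
import pickle
c=pickle.load(open('w2.pkl','rb'));g=cv2.GaussianBlur(cv2.cvtColor(c['frame'],cv2.COLOR_RGB2GRAY).astype(float),(3,3),0)
def edges(rows,lo,hi,sgn,which='max'):
    out=[]
    for r in rows:
        d=sgn*np.gradient(g[r])[lo:hi]
        i=int(d.argmax());
        if 0<i<len(d)-1:
            q=d[i-1]-2*d[i]+d[i+1]; i=i+(0.5*(d[i-1]-d[i+1])/q if q else 0)
        out.append((lo+i,r))
    return np.array(out)
def line(px,z):
    P=np.array([onz(c,u,v,z)[:2] for u,v in px])
    # robust x->y
    k=np.polyfit(P[:,0],P[:,1],1)
    for _ in range(4):
        e=P[:,1]-np.polyval(k,P[:,0]);m=abs(e)<max(.0008,1.5*np.median(abs(e)));k=np.polyfit(P[m,0],P[m,1],1)
    return k,e.std(),m.sum()
L=[]
for nm,lo,hi,s,r0,r1 in[('R_outer',224,250,-1,275,352),('L_outer',338,358,1,268,352)]:
    k,e,n=line(edges(range(r0,r1),lo,hi,s),.018);L.append(k);print(nm,'yaw',np.degrees(np.arctan(k[0])).round(2),'y@.65',np.polyval(k,.65).round(4),'y@.72',np.polyval(k,.72).round(4),e.round(5),n)
for nm,lo,hi,s,r0,r1 in[('st R',226,244,0,150,238),('st L',320,340,0,165,238)]:
    for s in(1,-1):
        k,e,n=line(edges(range(r0,r1),lo,hi,s),.045);print(nm,s,'yaw',np.degrees(np.arctan(k[0])).round(2),'y@.514',np.polyval(k,.514).round(4),e.round(5),n)
def col(cols,lo,hi,s):
    o=[]
    for u in cols:
        d=s*np.gradient(g[:,u])[lo:hi];o.append((u,lo+d.argmax()))
    return np.array(o)
for nm,lo,hi,z,cs in[('front top',98,116,.045,range(240,327)),('back top',236,248,.045,list(range(240,262))+list(range(305,325))),('bar front',345,362,.018,range(262,330)),]:
    for s in(1,-1):
        px=col(cs,lo,hi,s);P=np.array([onz(c,u,v,z)[:2] for u,v in px]);k=np.polyfit(P[:,1],P[:,0],1);print(nm,s,np.median(px[:,1]),'x at y.055',np.polyval(k,.055).round(4),'yaw',-np.degrees(k[0]).round(2))
# foot end tips
for nm,u0,u1,r0,r1 in[('endR',229,246,255,290),('endL',329,346,246,280)]:
    sub=g[r0:r1,u0:u1];m=sub<75
    print(nm,[ (r0+int(np.argmax(m[:,i]))) for i in range(m.shape[1])], sub.min())
E
python3 fit.py
```

```text
R_outer yaw 5.63 y@.65 -0.0205 y@.72 -0.0136 0.00014 77
L_outer yaw 5.59 y@.65 0.1422 y@.72 0.149 0.00011 84
st R 1 yaw -0.83 y@.514 0.0078 0.00297 71
st R -1 yaw -0.77 y@.514 -0.0026 0.00181 80
st L 1 yaw -0.94 y@.514 0.1134 0.00023 73
st L -1 yaw -6.07 y@.514 0.1086 0.00253 59
front top 1 108.0 x at y.055 0.4345 yaw -0.68
front top -1 106.0 x at y.055 0.4334 yaw -2.27
back top 1 243.0 x at y.055 0.5982 yaw -0.77
back top -1 241.0 x at y.055 0.5951 yaw -0.21
bar front 1 359.0 x at y.055 0.8008 yaw 1.6
bar front -1 352.5 x at y.055 0.7906 yaw 5.32
endR [271, 266, 265, 264, 264, 263, 263, 263, 263, 263, 263, 264, 264, 265, 267, 272, 278] 4.25
endL [255, 255, 254, 253, 253, 253, 252, 252, 253, 253, 253, 254, 256, 258, 260, 263, 277] 5.1875
```

Run:
```python
from h import *
import pickle
c=pickle.load(open('w2.pkl','rb'))
s=camera('side');g=s['frame']
cv2.imwrite('pics/s_jet.png',cv2.resize(cv2.convertScaleAbs(g[160:215,190:250,::-1],alpha=1.7),None,fx=10,fy=10,interpolation=cv2.INTER_CUBIC))
cv2.imwrite('pics/s_fl.png',cv2.resize(cv2.convertScaleAbs(g[205:275,255:335,::-1],alpha=1.7),None,fx=8,fy=8,interpolation=cv2.INTER_CUBIC))
print('mouth',onz(c,150+281/2.1,120+238/2.1,.141),'base',onz(c,150+278/2.1,120+181/2.1,.053))
print('endR z0',onz(c,237.5,263,0),'z18',onz(c,237.5,263,.018));print('endL z0',onz(c,336,252.5,0),onz(c,336,252.5,.018))
for r in(352.5,355,359):print(r,onz(c,290,r,0),onz(c,290,r,.018))
cv2.imwrite('pics/w2f.png',cv2.resize(cv2.convertScaleAbs(c['frame'][150:260,225:345,::-1],alpha=1.7),None,fx=5,fy=5,interpolation=cv2.INTER_CUBIC))
```

```text
mouth [0.54642108 0.05571172 0.141     ] base [0.54695683 0.05596234 0.053     ]
endR z0 [ 6.47987926e-01 -8.13182943e-03 -5.55111512e-17] z18 [ 0.63892308 -0.00579807  0.018     ]
endL z0 [0.63375659 0.13255993 0.        ] [0.62526582 0.12921845 0.018     ]
352.5 [0.80504775 0.0668644  0.        ] [0.7896474  0.06617295 0.018     ]
355 [0.80983278 0.06685857 0.        ] [0.79423942 0.06616736 0.018     ]
359 [0.8175428  0.06684917 0.        ] [0.80163843 0.06615833 0.018     ]
```

View pics/s_jet.png

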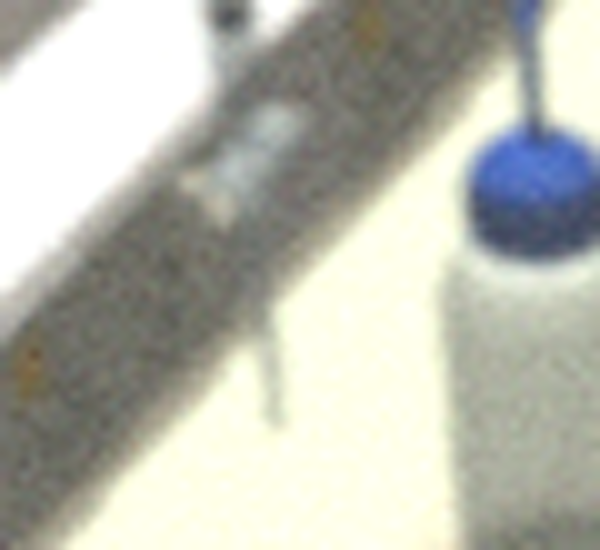

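View pics/s_fl.png

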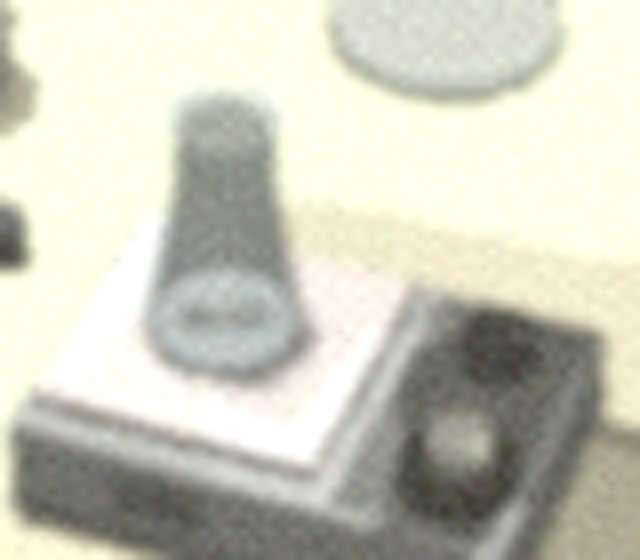

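View pics/w2f.png

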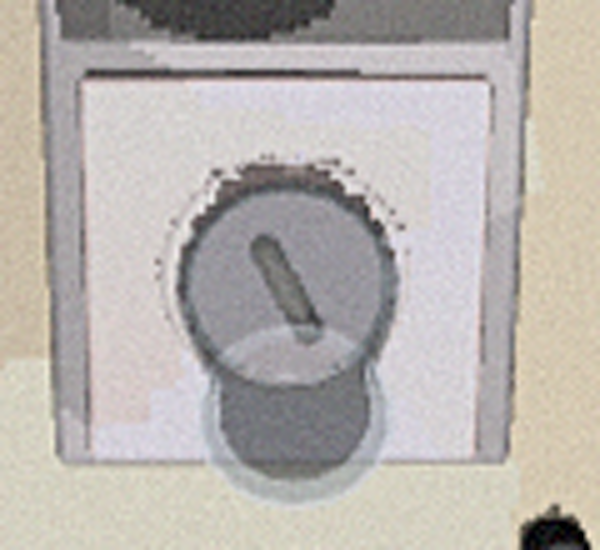

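In the jet crop, the tip ends at about (27.8,42.5) on the original pixel scale, which is (217.8,202.5) in the full frame. That puts the jet at about (0.718, 0.067), and the stand lines give (0.7195, 0.0677), so they agree. In the flask crops the mouth circle centre is at (284,233), which puts the flask at about (0.546, 0.056). The stirrer is at about (0.5155, 0.0554) with yaw −0.8°, and the stand's yaw is 5.6°. Next I'll go down in front of the front face.

Request:
arm_command:
  motion:
    - {"x": 0, "y": 0.002, "z": -0.036, "roll": 0, "fingers": 1}
    - {"x": 0, "y": 0.002, "z": -0.036, "roll": 0, "fingers": 1}
    - {"x": 0, "y": 0.002, "z": -0.036, "roll": 0, "fingers": 1}
    - {"x": 0.04, "y": 0, "z": 0, "roll": 0, "fingers": 1}
    - {"x": 0.04, "y": 0, "z": 0, "roll": 0, "fingers": 1}
    - {"x": 0.04, "y": 0, "z": 0, "roll": 0, "fingers": 1}
    - {"x": 0.04, "y": 0, "z": 0, "roll": 0, "fingers": 1}
    - {"x": 0.04, "y": 0, "z": 0, "roll": 0, "fingers": 1}
    - {"x": 0.03, "y": 0, "z": 0, "roll": 0, "fingers": 1}
    - {"x": 0, "y": 0, "z": 0, "roll": 0, "fingers": 1}

```text
clock: 4.98
eef_pos: [0.3769, 0.0605, 0.07]
tool_rot: [0.014, 0.701, -0.002, 0.713]
ft_force: [-1.0, -0.4, 0.1]
grip_width: 0.0854
```

```bash
python3 -c "
from h import *
c=cam('wrist','w3')
todo([.392,.0566,.01])"
```

```text
t 5.03 p [0.3779 0.0606 0.0721] yaw(z tool) -1.27 F [-1.85 -0.46 -0.22] q [ 0.15  0.15 -0.57  0.83  0.01  0.17] w 0.0854
tool shift to target [ 0.0622 -0.0047  0.013 ]
```

View pics/w3.png

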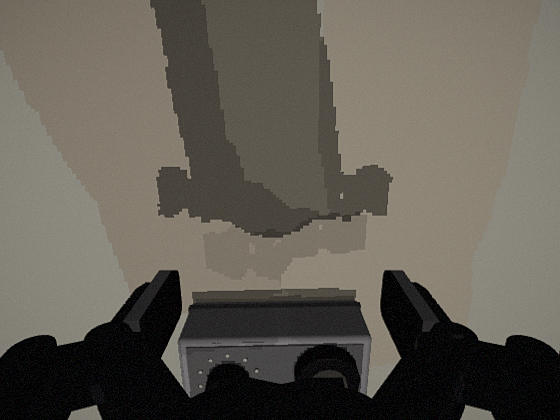

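The wrist view shows the fingertips at (170,275) and (393,275). The stirrer's front face top edge is at row 305, columns 190–360, centred between the fingers. I'll narrow the fingers a little and lower them to pushing height.

Request:
arm_command:
  motion:
    - {"x": 0.02, "y": -0.002, "z": 0, "roll": 0, "fingers": 0.75}
    - {"x": 0.02, "y": -0.002, "z": 0, "roll": -0.01, "fingers": 0.75}
    - {"x": 0.014, "y": 0, "z": 0.005, "roll": 0, "fingers": 0.75}
    - {"x": 0.005, "y": 0, "z": 0.005, "roll": 0, "fingers": 0.75}
    - {"x": 0, "y": 0, "z": 0, "roll": 0, "fingers": 0.75}

```text
clock: 5.45
eef_pos: [0.3962, 0.0586, 0.0225]
tool_rot: [0.012, 0.695, 0.002, 0.719]
ft_force: [0.2, 0.2, 0.5]
grip_width: 0.064
```

```bash
python3 -c "
from h import *
c=cam('wrist','w4');cam('side','s4')
todo([.40,.0566,.01])"
```

```text
t 5.55 p [0.3959 0.0586 0.0229] yaw(z tool) -0.81 F [ 0.24  0.08 -0.07] q [ 0.14  0.25 -0.61  0.67  0.01  0.15] w 0.0639
tool shift to target [ 0.013  -0.0022  0.0037]
```

View pics/w4.png

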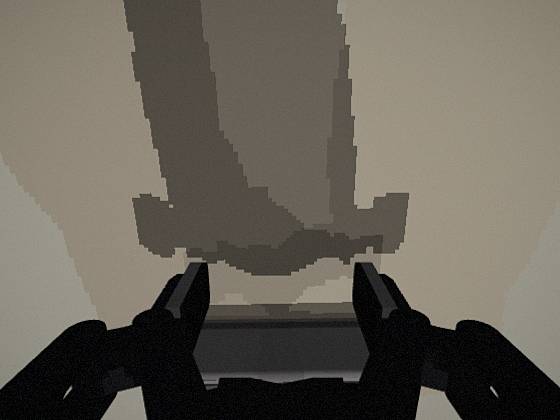

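View pics/s4.png

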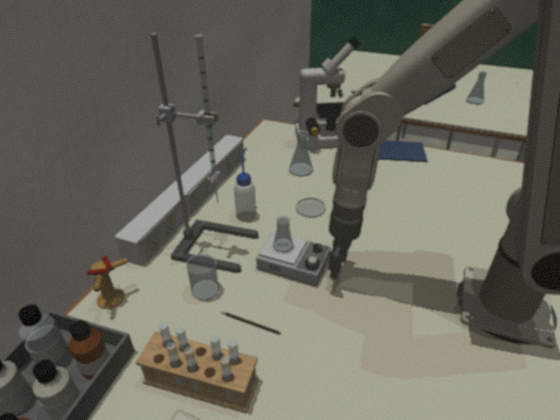

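Request:
arm_command:
  motion:
    - {"x": 0.007, "y": -0.001, "z": 0, "roll": 0, "fingers": 0.75}
    - {"x": 0.005, "y": -0.001, "z": 0, "roll": 0, "fingers": 0.75}
    - {"x": 0, "y": 0, "z": 0.005, "roll": 0, "fingers": 0.75}
    - {"x": 0, "y": 0, "z": 0.005, "roll": 0, "fingers": 0.75}
    - {"x": 0, "y": 0, "z": 0.003, "roll": 0, "fingers": 0.75}
    - {"x": 0, "y": 0, "z": 0, "roll": 0, "fingers": 0.75}

```text
clock: 6.05
eef_pos: [0.4134, 0.0569, 0.0145]
tool_rot: [0.012, 0.692, 0.002, 0.722]
ft_force: [0.2, 0.1, -0.1]
grip_width: 0.0643
```

```bash
python3 -c "
from h import *
o,M=st();print(M.round(3))"
```

```text
t 6.05 p [0.4134 0.0569 0.0145] yaw(z tool) -0.83 F [ 0.15  0.08 -0.09] q [ 0.13  0.29 -0.58  0.65  0.02  0.14] w 0.0643
[[ 0.043  0.014  0.999]
 [ 0.021  1.    -0.014]
 [-0.999  0.021  0.043]]
```

Request:
arm_command:
  motion:
    - {"x": 0.001, "y": 0, "z": 0.003, "roll": 0, "fingers": 0.75}
    - {"x": 0.001, "y": 0, "z": 0.003, "roll": 0, "fingers": 0.75}
    - {"x": 0.0005, "y": 0, "z": 0.002, "roll": 0, "fingers": 0.75}
    - {"x": 0.0005, "y": 0, "z": 0.002, "roll": 0, "fingers": 0.75}

```text
clock: 6.38
eef_pos: [0.4227, 0.0568, 0.0114]
tool_rot: [0.012, 0.693, 0.002, 0.721]
ft_force: [-7.3, 0.5, 6.7]
grip_width: 0.0642
```

```bash
python3 -c "
from h import *
o,M=st();print(M.round(3))"
```

```text
t 6.38 p [0.4227 0.0568 0.0114] yaw(z tool) -0.83 F [-7.26  0.51  6.72] q [ 0.12  0.31 -0.56  0.66  0.02  0.14] w 0.0642
[[ 0.039  0.014  0.999]
 [ 0.021  1.    -0.015]
 [-0.999  0.021  0.039]]
```

Request:
arm_command:
  motion:
    - {"x": 0.0001, "y": -0.0004, "z": 0.003, "roll": -0.006, "fingers": 0.75}
    - {"x": 0.0001, "y": -0.0005, "z": 0.003, "roll": -0.006, "fingers": 0.75}
    - {"x": 0.0001, "y": -0.0005, "z": 0.003, "roll": -0.006, "fingers": 0.75}
    - {"x": 0.0001, "y": -0.0006, "z": 0.003, "roll": -0.006, "fingers": 0.75}
    - {"x": 0.0001, "y": -0.0006, "z": 0.003, "roll": -0.006, "fingers": 0.75}
    - {"x": 0.0001, "y": -0.0006, "z": 0.003, "roll": -0.006, "fingers": 0.75}
    - {"x": 0.0001, "y": -0.0006, "z": 0.003, "roll": -0.006, "fingers": 0.75}
    - {"x": 0.0001, "y": -0.0006, "z": 0.003, "roll": -0.006, "fingers": 0.75}

```text
clock: 7.05
eef_pos: [0.4199, 0.0521, 0.0051]
tool_rot: [-0.004, 0.712, 0.019, 0.702]
ft_force: [-6.8, 1.6, 6.0]
grip_width: 0.0641
```

```bash
python3 -c "
from h import *
o,M=st();print(M.round(3));cam('top','t5');cam('side','s5')
a=cv2.imread('pics/t5.png')
cv2.imwrite('pics/t5z.png',cv2.resize(cv2.convertScaleAbs(a[145:295,200:320],alpha=1.5),None,fx=4,fy=4,interpolation=cv2.INTER_CUBIC))"
```

```text
t 7.05 p [0.4199 0.0521 0.0051] yaw(z tool) 1.92 F [-6.84  1.62  6.04] q [ 0.11  0.35 -0.52  0.71  0.02  0.07] w 0.0641
[[-0.014 -0.033  0.999]
 [ 0.021  0.999  0.034]
 [-1.     0.022 -0.013]]
```

View pics/t5z.png

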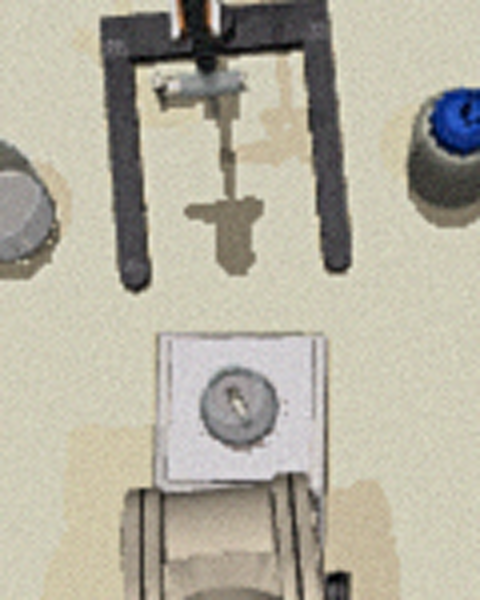

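The stirrer has not moved: its back edge is still at row 333 in the zoom. 3 mm steps only build about 7 N, because each row starts again from the measured pose and so the arm yields. I'll back off, restore yaw and height, and use larger steps.

Request:
arm_command:
  motion:
    - {"x": 0, "y": 0, "z": -0.006, "roll": 0, "fingers": 0.75}
    - {"x": -0.004, "y": 0.002, "z": 0, "roll": 0.047, "fingers": 0.75}
    - {"x": -0.004, "y": 0.002, "z": 0, "roll": 0, "fingers": 0.75}
    - {"x": 0, "y": 0, "z": 0, "roll": 0, "fingers": 0.75}

```text
clock: 7.48
eef_pos: [0.4121, 0.0556, 0.0126]
tool_rot: [0.013, 0.713, 0.002, 0.701]
ft_force: [-0.4, 0.7, 0.3]
grip_width: 0.0642
```

```bash
python3 -c "
from h import *
o,M=st();print(M.round(3))"
```

```text
t 7.48 p [0.4121 0.0556 0.0126] yaw(z tool) -0.84 F [-0.36  0.69  0.28] q [ 0.12  0.33 -0.53  0.73  0.02  0.13] w 0.0642
[[-0.017  0.015  1.   ]
 [ 0.021  1.    -0.015]
 [-1.     0.021 -0.017]]
```

Request:
arm_command:
  motion:
    - {"x": 0, "y": 0, "z": 0.006, "roll": 0, "fingers": 0.75}
    - {"x": 0, "y": 0, "z": 0.006, "roll": 0, "fingers": 0.75}
    - {"x": 0, "y": 0, "z": 0.006, "roll": 0, "fingers": 0.75}
    - {"x": 0, "y": 0, "z": 0.006, "roll": 0, "fingers": 0.75}

```text
clock: 7.82
eef_pos: [0.4254, 0.0551, 0.011]
tool_rot: [0.011, 0.721, 0.003, 0.693]
ft_force: [-13.6, 1.0, 12.1]
grip_width: 0.0639
```

```bash
python3 -c "
from h import *
o,M=st();print(M.round(3))"
```

```text
t 7.82 p [0.4254 0.0551 0.011 ] yaw(z tool) -0.62 F [-13.6    1.02  12.07] q [ 0.11  0.37 -0.47  0.77  0.03  0.12] w 0.0639
[[-0.039  0.012  0.999]
 [ 0.021  1.    -0.011]
 [-0.999  0.021 -0.039]]
```

Request:
arm_command:
  motion:
    - {"x": -0.002, "y": 0, "z": 0.005, "roll": 0, "fingers": 0.75}
    - {"x": -0.002, "y": 0, "z": 0.005, "roll": 0, "fingers": 0.75}

```text
clock: 7.98
eef_pos: [0.429, 0.0545, 0.0123]
tool_rot: [0.011, 0.726, 0.004, 0.688]
ft_force: [-3.0, 0.1, -3.3]
grip_width: 0.0641
```

```bash
python3 -c "
from h import *
o,M=st();print(M.round(3))"
```

```text
t 7.98 p [0.429  0.0545 0.0123] yaw(z tool) -0.53 F [-3.01  0.14 -3.27] q [ 0.11  0.38 -0.45  0.8   0.03  0.12] w 0.0641
[[-0.054  0.01   0.998]
 [ 0.021  1.    -0.009]
 [-0.998  0.02  -0.055]]
```

Request:
arm_command:
  motion:
    - {"x": 0, "y": 0, "z": -0.02, "roll": 0, "fingers": 0.75}
    - {"x": 0, "y": 0, "z": 0, "roll": 0, "fingers": 0.75}

```text
clock: 8.15
eef_pos: [0.4106, 0.0546, 0.0128]
tool_rot: [0.011, 0.726, 0.004, 0.688]
ft_force: [-0.9, 0.4, 0.0]
grip_width: 0.0637
```

Request:
arm_command:
  motion:
    - {"x": -0.04, "y": 0, "z": 0, "roll": 0, "fingers": 0.75}
    - {"x": 0, "y": 0, "z": 0, "roll": 0, "fingers": 0.75}

```text
clock: 8.32
eef_pos: [0.4137, 0.0536, 0.0519]
tool_rot: [0.01, 0.727, 0.004, 0.687]
ft_force: [1.0, 1.0, 0.5]
grip_width: 0.0641
```

Request:
arm_command:
  motion:
    - {"x": 0.01, "y": 0, "z": 0, "roll": 0, "fingers": 0.75}
    - {"x": 0.01, "y": 0, "z": 0, "roll": 0, "fingers": 0.75}
    - {"x": 0.01, "y": 0, "z": 0, "roll": 0, "fingers": 0.75}
    - {"x": 0, "y": 0, "z": 0, "roll": 0, "fingers": 0.75}

```text
clock: 8.65
eef_pos: [0.4198, 0.0545, 0.0219]
tool_rot: [0.01, 0.722, 0.004, 0.692]
ft_force: [-0.5, -0.3, -0.0]
grip_width: 0.0639
```

```bash
python3 -c "
from h import *
o,M=st();print(M.round(3))
c=cam('wrist','w6')"
```

```text
t 8.65 p [0.4198 0.0545 0.0219] yaw(z tool) -0.44 F [-0.51 -0.3  -0.05] q [ 0.11  0.34 -0.47  0.8   0.03  0.12] w 0.0639
[[-0.043  0.009  0.999]
 [ 0.021  1.    -0.008]
 [-0.999  0.021 -0.043]]
```

View pics/w6.png

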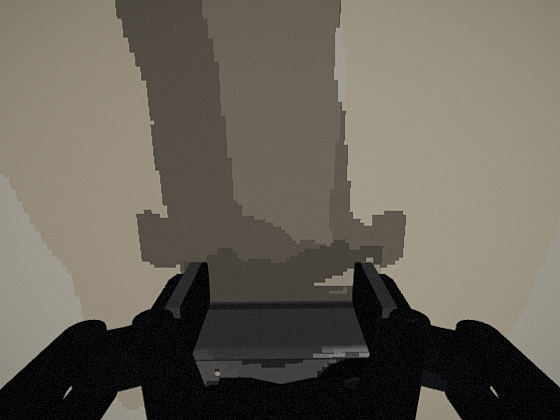

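Free moves show a pattern: one large upward step hardly changes the pitch, while slow downward steps raise it by about 0.2° each. I'll use that to restore the tool's pitch. The wrist picture shows the front face centred between the fingers (195–370, row 300).

Request:
arm_command:
  motion:
    - {"x": -0.04, "y": 0, "z": -0.012, "roll": 0, "fingers": 0.75}
    - {"x": -0.04, "y": 0, "z": -0.012, "roll": 0, "fingers": 0.75}
    - {"x": -0.04, "y": 0, "z": -0.012, "roll": 0, "fingers": 0.75}
    - {"x": 0, "y": 0, "z": 0, "roll": 0, "fingers": 0.75}
    - {"x": 0.01, "y": 0, "z": 0, "roll": 0, "fingers": 0.75}
    - {"x": 0.01, "y": 0, "z": 0, "roll": 0, "fingers": 0.75}
    - {"x": 0.01, "y": 0, "z": 0, "roll": 0, "fingers": 0.75}
    - {"x": 0.01, "y": 0, "z": 0, "roll": 0, "fingers": 0.75}
    - {"x": 0.01, "y": 0, "z": 0, "roll": 0, "fingers": 0.75}
    - {"x": 0.01, "y": 0, "z": 0, "roll": 0, "fingers": 0.75}
    - {"x": 0.01, "y": 0, "z": 0, "roll": 0, "fingers": 0.75}
    - {"x": 0.01, "y": 0, "z": 0, "roll": 0, "fingers": 0.75}
    - {"x": 0.01, "y": 0, "z": 0, "roll": 0, "fingers": 0.75}
    - {"x": 0.01, "y": 0, "z": 0, "roll": 0, "fingers": 0.75}
    - {"x": 0, "y": 0, "z": 0, "roll": 0, "fingers": 0.75}

```text
clock: 9.95
eef_pos: [0.3828, 0.0536, 0.0301]
tool_rot: [0.009, 0.726, 0.004, 0.688]
ft_force: [-1.2, 0.8, -0.3]
grip_width: 0.064
```

```bash
python3 -c "
from h import *
o,M=st();print(M.round(3))"
```

```text
t 9.95 p [0.3828 0.0536 0.0301] yaw(z tool) -0.41 F [-1.18  0.82 -0.27] q [ 0.12  0.28 -0.55  0.8   0.03  0.13] w 0.064
[[-0.053  0.008  0.999]
 [ 0.019  1.    -0.007]
 [-0.998  0.019 -0.053]]
```

Request:
arm_command:
  motion:
    - {"x": -0.04, "y": 0, "z": 0, "roll": 0, "fingers": 0.75}
    - {"x": 0, "y": 0, "z": 0, "roll": 0, "fingers": 0.75}
    - {"x": -0.04, "y": 0, "z": 0, "roll": 0, "fingers": 0.75}
    - {"x": 0, "y": 0, "z": 0, "roll": 0, "fingers": 0.75}

```text
clock: 10.28
eef_pos: [0.3826, 0.0515, 0.1042]
tool_rot: [0.009, 0.731, 0.003, 0.683]
ft_force: [1.9, -1.1, -0.1]
grip_width: 0.0642
```

Request:
arm_command:
  motion:
    - {"x": 0.01, "y": 0, "z": 0, "roll": 0, "fingers": 0.75}
    - {"x": 0.01, "y": 0, "z": 0, "roll": 0, "fingers": 0.75}
    - {"x": 0.01, "y": 0, "z": 0, "roll": 0, "fingers": 0.75}
    - {"x": 0.01, "y": 0, "z": 0, "roll": 0, "fingers": 0.75}
    - {"x": 0, "y": 0, "z": 0, "roll": 0, "fingers": 0.75}

```text
clock: 10.7
eef_pos: [0.3824, 0.0524, 0.0614]
tool_rot: [0.009, 0.728, 0.004, 0.686]
ft_force: [-0.1, -0.1, -0.4]
grip_width: 0.0643
```

Request:
arm_command:
  motion:
    - {"x": 0.04, "y": 0, "z": 0, "roll": 0, "fingers": 0.75}
    - {"x": 0, "y": 0, "z": 0, "roll": 0, "fingers": 0.75}

```text
clock: 10.87
eef_pos: [0.3802, 0.0531, 0.0201]
tool_rot: [0.009, 0.728, 0.004, 0.686]
ft_force: [-2.6, -0.1, -0.3]
grip_width: 0.0642
```

Request:
arm_command:
  motion:
    - {"x": 0, "y": 0, "z": -0.04, "roll": 0, "fingers": 0.75}
    - {"x": 0, "y": 0, "z": 0, "roll": 0, "fingers": 0.75}

```text
clock: 11.03
eef_pos: [0.3385, 0.0526, 0.0203]
tool_rot: [0.009, 0.732, 0.003, 0.681]
ft_force: [-4.0, 0.3, -1.3]
grip_width: 0.064
```

Request:
arm_command:
  motion:
    - {"x": 0, "y": 0, "z": 0.01, "roll": 0, "fingers": 0.75}
    - {"x": 0, "y": 0, "z": 0.01, "roll": 0, "fingers": 0.75}
    - {"x": 0, "y": 0, "z": 0.01, "roll": 0, "fingers": 0.75}
    - {"x": 0, "y": 0, "z": 0.01, "roll": 0, "fingers": 0.75}
    - {"x": 0, "y": 0, "z": 0, "roll": 0, "fingers": 0.75}

```text
clock: 11.45
eef_pos: [0.3864, 0.0527, 0.0213]
tool_rot: [0.009, 0.729, 0.003, 0.684]
ft_force: [1.3, 0.7, -0.2]
grip_width: 0.0643
```

Request:
arm_command:
  motion:
    - {"x": 0.006, "y": 0.001, "z": 0.016, "roll": 0, "fingers": 0.75}
    - {"x": 0.001, "y": 0.001, "z": 0.014, "roll": 0, "fingers": 0.75}
    - {"x": 0, "y": 0, "z": 0.004, "roll": 0, "fingers": 0.75}
    - {"x": 0, "y": 0, "z": 0, "roll": 0, "fingers": 0.75}

```text
clock: 11.78
eef_pos: [0.4288, 0.0548, 0.0145]
tool_rot: [0.009, 0.726, 0.003, 0.687]
ft_force: [0.8, -0.1, -1.1]
grip_width: 0.0642
```

```bash
python3 -c "
from h import *
o,M=st();print(M.round(3))
a=cam('top','t7')['frame'][:,:,::-1]
cv2.imwrite('pics/t7z.png',cv2.resize(cv2.convertScaleAbs(a[145:295,200:320],alpha=1.5),None,fx=4,fy=4,interpolation=cv2.INTER_CUBIC))"
```

```text
t 11.78 p [0.4288 0.0548 0.0145] yaw(z tool) -0.45 F [ 0.82 -0.13 -1.11] q [ 0.11  0.38 -0.45  0.8   0.02  0.12] w 0.0642
[[-0.055  0.009  0.998]
 [ 0.018  1.    -0.008]
 [-0.998  0.018 -0.055]]
```

View pics/t7z.png

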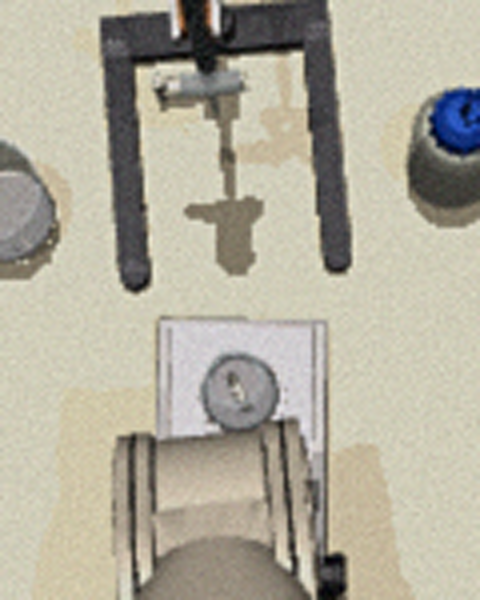

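The stirrer moved straight forward about 9 mm: its back edge went from zoom row 333 to 319. The flask is still in place at (240,392). Now the steered push.

Request:
arm_command:
  motion:
    - {"x": -0.001, "y": -0.0015, "z": 0.008, "roll": -0.014, "fingers": 0.75}
    - {"x": -0.0015, "y": -0.0018, "z": 0.009, "roll": -0.014, "fingers": 0.75}
    - {"x": -0.0015, "y": -0.0018, "z": 0.009, "roll": -0.014, "fingers": 0.75}

```text
clock: 12.08
eef_pos: [0.4471, 0.049, 0.0154]
tool_rot: [-0.007, 0.731, 0.02, 0.682]
ft_force: [-4.5, -0.2, -3.1]
grip_width: 0.0643
```

```bash
python3 -c "
from h import *
o,M=st();print(M.round(3))
a=cam('top','t8')['frame'][:,:,::-1]
cv2.imwrite('pics/t8z.png',cv2.resize(cv2.convertScaleAbs(a[145:295,200:320],alpha=1.5),None,fx=4,fy=4,interpolation=cv2.INTER_CUBIC))"
```

```text
t 12.08 p [0.4471 0.049  0.0154] yaw(z tool) 2.2 F [-4.5  -0.18 -3.05] q [ 0.09  0.41 -0.38  0.84  0.02  0.05] w 0.0643
[[-0.07  -0.037  0.997]
 [ 0.017  0.999  0.038]
 [-0.997  0.02  -0.069]]
```

View pics/t8z.png

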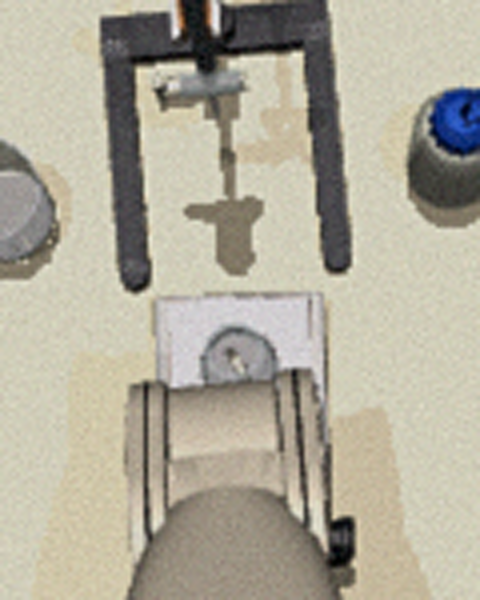

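The push works: the back edge is now at zoom row 294, just short of the feet. Before entry I'll rise and measure precisely.

Request:
arm_command:
  motion:
    - {"x": 0, "y": 0, "z": -0.02, "roll": 0, "fingers": 0.75}
    - {"x": -0.02, "y": 0, "z": -0.01, "roll": 0, "fingers": 0.75}
    - {"x": -0.04, "y": 0, "z": 0, "roll": 0, "fingers": 0.75}
    - {"x": -0.04, "y": 0, "z": 0, "roll": 0, "fingers": 0.75}
    - {"x": -0.04, "y": 0, "z": 0.01, "roll": 0, "fingers": 0.75}
    - {"x": -0.04, "y": 0, "z": 0.02, "roll": 0, "fingers": 0.75}
    - {"x": -0.04, "y": 0, "z": 0.03, "roll": 0, "fingers": 0.75}
    - {"x": -0.04, "y": 0, "z": 0.03, "roll": 0, "fingers": 0.75}
    - {"x": 0, "y": 0, "z": 0, "roll": 0, "fingers": 1}

```text
clock: 12.88
eef_pos: [0.52, 0.0452, 0.2656]
tool_rot: [-0.007, 0.723, 0.021, 0.691]
ft_force: [1.1, -0.9, 0.4]
grip_width: 0.0745
```

```bash
python3 -c "
from h import *
o,M=st();print(M.round(3))
c=cam('wrist','w8')
import pickle;pickle.dump(c,open('w8.pkl','wb'))
cv2.imwrite('pics/w8z.png',cv2.convertScaleAbs(c['frame'][:,:,::-1],alpha=1.6))"
```

```text
t 12.88 p [0.52   0.0452 0.2656] yaw(z tool) 2.29 F [ 1.06 -0.94  0.45] q [0.07 0.31 0.19 1.49 0.02 0.03] w 0.0745
[[-0.045 -0.039  0.998]
 [ 0.018  0.999  0.04 ]
 [-0.999  0.02  -0.044]]
```

View pics/w8z.png

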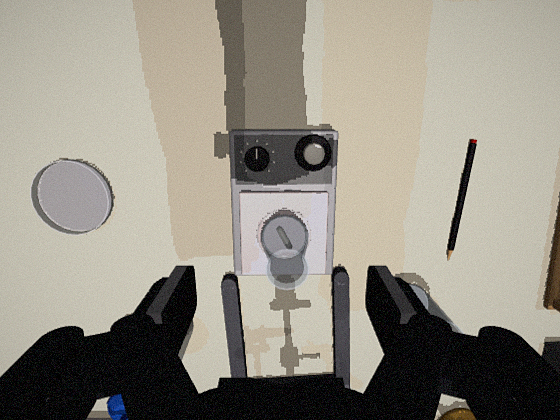

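The stirrer spans (230–338, 130–275), and the feet ends are at (229,275) and (341,268), flanking its back corners. I'll fit the lines again.

```bash
cat > fit2.py <<'E'
from h import *
import pickle,sys
def setup(f):
    c=pickle.load(open(f,'rb'));return c,cv2.GaussianBlur(cv2.cvtColor(c['frame'],cv2.COLOR_RGB2GRAY).astype(float),(3,3),0)
def edge(c,g,r0,r1,lo,hi,s,z,first=None):
    P=[]
    for r in range(r0,r1):
        d=s*np.gradient(g[r])[lo:hi];i=int(d.argmax()) if first is None else int((np.nonzero(d>first)[0] if first>0 else [0])[0]) 
        f=i
        if 0<i<len(d)-1:
            q=d[i-1]-2*d[i]+d[i+1]; f=i+(0.5*(d[i-1]-d[i+1])/q if q else 0)
        P.append(onz(c,lo+f,r,z)[:2])
    P=np.array(P);k=np.polyfit(P[:,0],P[:,1],1)
    for _ in range(5):
        e=P[:,1]-np.polyval(k,P[:,0]);m=abs(e)<max(.0008,1.5*np.median(abs(e)));k=np.polyfit(P[m,0],P[m,1],1)
    return k,int(m.sum()),len(P)
def show(n,r,xs):
    k,m,t=r;print(n,'yaw',np.degrees(np.arctan(k[0])).round(2),[f'y@{x}={np.polyval(k,x):.4f}' for x in xs],m,t)
E
python3 - <<'E'
from fit2 import *
c,g=setup('w8.pkl')
for r in(210,240,260): print(r,g[r,226:246].astype(int),g[r,326:344].astype(int))
for r in(300,340):print(r,g[r,218:246].astype(int),g[r,328:358].astype(int))
show('R_outer',edge(c,g,285,365,215,236,-1,.018),(.65,.72))
show('L_outer',edge(c,g,280,365,342,358,1,.018),(.65,.72))
show('st R-',edge(c,g,195,265,226,238,-1,.045),(.55,.62))
show('st L+',edge(c,g,195,265,330,342,1,.045),(.55,.62))
show('plate R',edge(c,g,200,270,236,246,1,.053),(.55,.62))
show('plate L',edge(c,g,200,270,324,334,-1,.053),(.55,.62))
E
```

```text
210 [113 113 114 115 113  98  86  91  98 100 100 101  95  90 105 123 127 127
 126 126] [126 119 109 105 106 107 105  97  92 103 117 121 121 121 120 119 119 120]
240 [115 114 114 113 115 116 105  87  85  96  99  98  98  94  92 107 121 124
 125 125] [111 103 103 104 105 104  92  89 108 122 122 122 122 121 121 121 122 122]
260 [125 125 127 127 127 127 122 103  88  89  95  96  96  96  94 101 117 125
 125 123] [101  99 100 100 100  92  92 111 124 123 121 122 122 121 121 121 121 121]
300 [125 125 127 118  86  55  45  45  46  46  46  46  48  48  46  45  48  49
  48  37  15  33  94 124 122 123 125 125] [120 119 116  95  47  17  28  43  45  42  41  42  44  44  43  43  45  45
  43  42  45  71 107 122 122 122 121 120 120 120]
340 [122 122 122 123 123 124 124 126 111  72  47  45  45  44  45  46  47  47
  46  46  45  46  47  38  20  33  80 107] [123 124 123 124 104  52  21  32  44  44  45  46  46  47  48  48  47  44
  44  45  47  69 107 125 124 123 123 123 124 124]
R_outer yaw 5.59 ['y@0.65=-0.0204', 'y@0.72=-0.0136'] 80 80
L_outer yaw 5.59 ['y@0.65=0.1422', 'y@0.72=0.1490'] 85 85
st R- yaw 2.32 ['y@0.55=-0.0037', 'y@0.62=-0.0009'] 70 70
st L+ yaw 2.12 ['y@0.55=0.1121', 'y@0.62=0.1147'] 69 70
plate R yaw 2.14 ['y@0.55=0.0074', 'y@0.62=0.0100'] 70 70
plate L yaw 2.23 ['y@0.55=0.1012', 'y@0.62=0.1039'] 66 70
```

Measurement before entry: stirrer yaw +2.2°, with its back centre 1.3 mm right of the gap's centre line. The stand reads exactly as before, yaw 5.6° and the same lines. I'll return behind the stirrer.

Request:
arm_command:
  motion:
    - {"x": 0, "y": 0.0015, "z": -0.033, "roll": 0, "fingers": 0.75}
    - {"x": 0, "y": 0.0015, "z": -0.033, "roll": 0, "fingers": 0.75}
    - {"x": 0.01, "y": 0.0015, "z": -0.03, "roll": 0, "fingers": 0.75}
    - {"x": 0.04, "y": 0, "z": 0, "roll": 0, "fingers": 0.75}
    - {"x": 0.04, "y": 0, "z": 0, "roll": 0, "fingers": 0.75}
    - {"x": 0.04, "y": 0, "z": 0, "roll": 0, "fingers": 0.75}
    - {"x": 0.04, "y": 0, "z": 0, "roll": 0, "fingers": 0.75}
    - {"x": 0.035, "y": 0, "z": 0, "roll": 0, "fingers": 0.75}
    - {"x": 0, "y": 0, "z": 0, "roll": 0, "fingers": 0.75}

```text
clock: 13.68
eef_pos: [0.4076, 0.0486, 0.0536]
tool_rot: [-0.008, 0.72, 0.021, 0.693]
ft_force: [-0.3, -0.1, 0.2]
grip_width: 0.0642
```

```bash
python3 -c "
from h import *
todo([.435,.0497,.015])"
```

```text
t 13.68 p [0.4076 0.0486 0.0536] yaw(z tool) 2.36 F [-0.33 -0.1   0.2 ] q [ 0.1   0.27 -0.47  0.87  0.02  0.06] w 0.0642
tool shift to target [ 0.0375 -0.0008  0.0289]
```

Pitch improved to about −2.2°. I'll lower to pushing height and make contact.

Request:
arm_command:
  motion:
    - {"x": 0.02, "y": 0, "z": 0.01, "roll": 0, "fingers": 0.75}
    - {"x": 0.018, "y": 0, "z": 0.01, "roll": 0, "fingers": 0.75}
    - {"x": 0, "y": 0, "z": 0.006, "roll": 0, "fingers": 0.75}
    - {"x": 0, "y": 0, "z": 0, "roll": 0, "fingers": 0.75}

```text
clock: 14.02
eef_pos: [0.4301, 0.0499, 0.0148]
tool_rot: [-0.008, 0.722, 0.021, 0.692]
ft_force: [1.1, 0.4, 0.7]
grip_width: 0.064
```

```bash
python3 -c "
from h import *
todo([.4475,.0500,.015])"
```

```text
t 14.02 p [0.4301 0.0499 0.0148] yaw(z tool) 2.4 F [1.12 0.36 0.68] q [ 0.1   0.37 -0.45  0.79  0.02  0.06] w 0.064
tool shift to target [-0.0009 -0.0007  0.0173]
```

Request:
arm_command:
  motion:
    - {"x": -0.0004, "y": 0, "z": 0.008, "roll": 0, "fingers": 0.75}
    - {"x": -0.0003, "y": 0, "z": 0.006, "roll": 0, "fingers": 0.75}
    - {"x": -0.001, "y": -0.001, "z": 0.008, "roll": -0.009, "fingers": 0.75}
    - {"x": -0.0012, "y": -0.0013, "z": 0.009, "roll": -0.009, "fingers": 0.75}
    - {"x": -0.0012, "y": -0.0013, "z": 0.009, "roll": -0.009, "fingers": 0.75}
    - {"x": -0.0012, "y": -0.0013, "z": 0.009, "roll": -0.009, "fingers": 0.75}

```text
clock: 14.52
eef_pos: [0.4776, 0.0469, 0.0241]
tool_rot: [-0.021, 0.724, 0.035, 0.689]
ft_force: [-3.6, -0.2, -1.6]
grip_width: 0.0643
```

```bash
python3 -c "
from h import *
o,M=st();print(M.round(3))
a=cam('top','t9')['frame'][:,:,::-1]
cv2.imwrite('pics/t9z.png',cv2.resize(cv2.convertScaleAbs(a[145:295,200:320],alpha=1.5),None,fx=4,fy=4,interpolation=cv2.INTER_CUBIC))"
```

```text
t 14.52 p [0.4776 0.0469 0.0241] yaw(z tool) 4.55 F [-3.62 -0.15 -1.61] q [ 0.08  0.43 -0.31  0.87  0.02  0.01] w 0.0643
[[-0.05  -0.078  0.996]
 [ 0.017  0.997  0.079]
 [-0.999  0.021 -0.048]]
```

View pics/t9z.png

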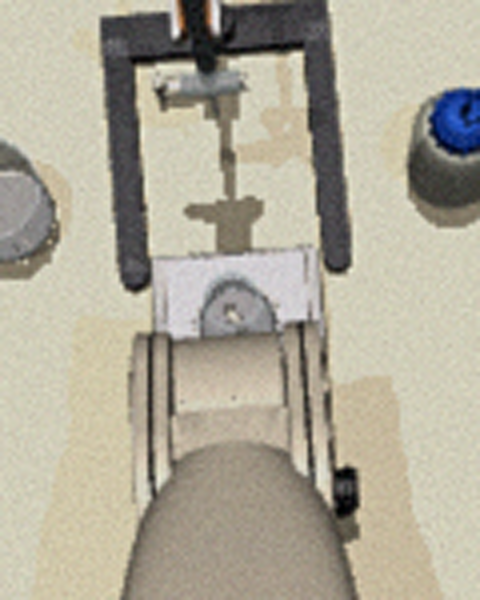

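The back edge now lies between the feet, from (152,257) to (318,248), with no contact. The fingers crept up 9 mm, so I'll back off, lower them and go on.

Request:
arm_command:
  motion:
    - {"x": 0, "y": 0, "z": -0.01, "roll": 0, "fingers": 0.75}
    - {"x": 0.009, "y": 0, "z": 0, "roll": 0, "fingers": 0.75}
    - {"x": 0, "y": 0, "z": 0.005, "roll": 0, "fingers": 0.75}
    - {"x": -0.0005, "y": -0.0004, "z": 0.008, "roll": -0.008, "fingers": 0.75}
    - {"x": -0.0006, "y": -0.0008, "z": 0.009, "roll": -0.009, "fingers": 0.75}
    - {"x": -0.0006, "y": -0.0004, "z": 0.009, "roll": -0.002, "fingers": 0.75}

```text
clock: 15.07
eef_pos: [0.4908, 0.0463, 0.0187]
tool_rot: [-0.028, 0.728, 0.041, 0.684]
ft_force: [-15.5, -1.1, 13.9]
grip_width: 0.0642
```

```bash
python3 -c "
from h import *
o,M=st();print(M.round(3))
a=cam('top','t10')['frame'][:,:,::-1]
cv2.imwrite('pics/t10z.png',cv2.resize(cv2.convertScaleAbs(a[145:295,200:320],alpha=1.5),None,fx=4,fy=4,interpolation=cv2.INTER_CUBIC))"
```

```text
t 15.07 p [0.4908 0.0463 0.0187] yaw(z tool) 5.65 F [-15.47  -1.13  13.94] q [ 0.08  0.47 -0.27  0.89  0.02 -0.02] w 0.0642
[[-0.063 -0.097  0.993]
 [ 0.016  0.995  0.098]
 [-0.998  0.022 -0.061]]
```

View pics/t10z.png

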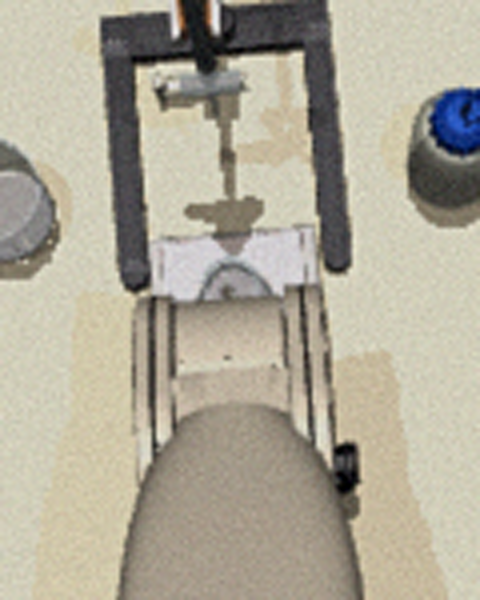

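Now straight ahead.

Request:
arm_command:
  motion:
    - {"x": -0.0012, "y": 0, "z": 0.009, "roll": 0, "fingers": 0.75}
    - {"x": -0.001, "y": 0, "z": 0.009, "roll": 0, "fingers": 0.75}
    - {"x": -0.001, "y": 0, "z": 0.009, "roll": 0, "fingers": 0.75}
    - {"x": -0.001, "y": 0, "z": 0.009, "roll": 0, "fingers": 0.75}

```text
clock: 15.45
eef_pos: [0.5076, 0.0481, 0.0191]
tool_rot: [-0.029, 0.742, 0.041, 0.668]
ft_force: [-14.6, -1.7, 13.4]
grip_width: 0.064
```

```bash
python3 -c "
from h import *
o,M=st();print(M.round(3))
a=cam('top','t11')['frame'][:,:,::-1]
cv2.imwrite('pics/t11z.png',cv2.resize(cv2.convertScaleAbs(a[145:295,200:320],alpha=1.5),None,fx=4,fy=4,interpolation=cv2.INTER_CUBIC))"
```

```text
t 15.45 p [0.5076 0.0481 0.0191] yaw(z tool) 5.71 F [-14.56  -1.69  13.44] q [ 0.08  0.52 -0.17  0.98  0.02 -0.02] w 0.064
[[-0.105 -0.097  0.99 ]
 [ 0.011  0.995  0.099]
 [-0.994  0.022 -0.103]]
```

View pics/t11z.png

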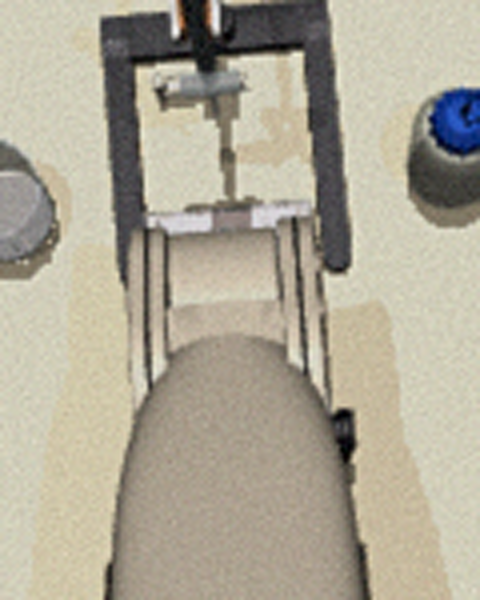

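The stirrer is in between the feet with its back edge at zoom row about 213. Pitch is now −6°, so I'll back off, rise, measure and let the pitch recover on the way down.

Request:
arm_command:
  motion:
    - {"x": -0.002, "y": 0, "z": -0.03, "roll": 0, "fingers": 0.75}
    - {"x": -0.01, "y": 0, "z": -0.02, "roll": 0, "fingers": 0.75}
    - {"x": -0.04, "y": 0, "z": 0, "roll": 0, "fingers": 0.75}
    - {"x": 0, "y": 0, "z": 0, "roll": 0, "fingers": 0.75}
    - {"x": -0.04, "y": 0, "z": 0, "roll": 0, "fingers": 0.75}
    - {"x": 0, "y": 0, "z": 0, "roll": 0, "fingers": 0.75}
    - {"x": -0.04, "y": 0, "z": 0, "roll": 0, "fingers": 0.75}
    - {"x": 0, "y": 0, "z": 0, "roll": 0, "fingers": 0.75}
    - {"x": -0.04, "y": 0, "z": 0, "roll": 0, "fingers": 0.75}
    - {"x": 0, "y": 0, "z": 0, "roll": 0, "fingers": 0.75}
    - {"x": -0.04, "y": 0, "z": 0, "roll": 0, "fingers": 0.75}
    - {"x": 0, "y": 0, "z": 0, "roll": 0, "fingers": 0.75}

```text
clock: 16.5
eef_pos: [0.4658, 0.0405, 0.2147]
tool_rot: [-0.031, 0.75, 0.042, 0.659]
ft_force: [1.7, -0.0, 1.5]
grip_width: 0.0643
```

```bash
python3 -c "
from h import *
o,M=st();print(M.round(3))
c=cam('wrist','w12')
import pickle;pickle.dump(c,open('w12.pkl','wb'))
cv2.imwrite('pics/w12z.png',cv2.convertScaleAbs(c['frame'][:,:,::-1],alpha=1.6))"
```

```text
t 16.5 p [0.4658 0.0405 0.2147] yaw(z tool) 5.98 F [ 1.68 -0.01  1.53] q [ 0.07  0.29  0.02  1.43  0.02 -0.03] w 0.0643
[[-0.129 -0.101  0.986]
 [ 0.01   0.995  0.103]
 [-0.992  0.023 -0.128]]
```

View pics/w12z.png

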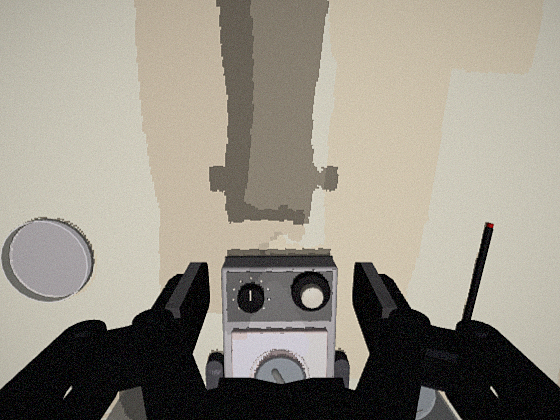

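Request:
arm_command:
  motion:
    - {"x": -0.005, "y": 0, "z": 0.01, "roll": 0, "fingers": 1}
    - {"x": -0.005, "y": 0, "z": 0.01, "roll": 0, "fingers": 1}
    - {"x": -0.005, "y": 0, "z": 0.01, "roll": 0, "fingers": 1}
    - {"x": -0.005, "y": 0, "z": 0.01, "roll": 0, "fingers": 1}
    - {"x": -0.005, "y": 0, "z": 0.01, "roll": 0, "fingers": 1}
    - {"x": -0.005, "y": 0, "z": 0.01, "roll": 0, "fingers": 1}
    - {"x": -0.005, "y": 0, "z": 0.01, "roll": 0, "fingers": 1}
    - {"x": -0.005, "y": 0, "z": 0.01, "roll": 0, "fingers": 1}
    - {"x": 0, "y": 0, "z": 0, "roll": 0, "fingers": 1}

```text
clock: 17.3
eef_pos: [0.561, 0.0498, 0.2475]
tool_rot: [-0.031, 0.745, 0.043, 0.665]
ft_force: [-0.5, -0.3, 0.1]
grip_width: 0.0855
```

```bash
python3 -c "
from h import *
o,M=st();print(M.round(3))
c=cam('wrist','w13')
import pickle;pickle.dump(c,open('w13.pkl','wb'))
cv2.imwrite('pics/w13z.png',cv2.convertScaleAbs(c['frame'][:,:,::-1],alpha=1.6))"
```

```text
t 17.3 p [0.561  0.0498 0.2475] yaw(z tool) 6.12 F [-0.48 -0.26  0.07] q [ 0.08  0.46  0.35  1.58  0.02 -0.03] w 0.0855
[[-0.114 -0.104  0.988]
 [ 0.011  0.994  0.106]
 [-0.993  0.023 -0.112]]
```

View pics/w13z.png

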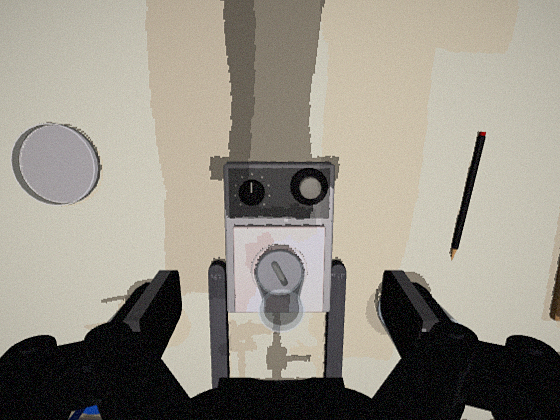

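The stirrer spans (225–334, 163–313) and sits between the feet, with thin gaps visible on both sides: left foot end (218,265), right foot end (338,263).

Run:
```python
from fit2 import *
c,g=setup('w13.pkl')
for r in(245,255,300): print(r,g[r,222:242].astype(int),g[r,322:340].astype(int))
show('R_outer',edge(c,g,275,365,203,222,-1,.018),(.65,.72))
show('L_outer',edge(c,g,275,365,337,355,1,.018),(.65,.72))
show('plate R',edge(c,g,232,300,229,240,1,.053),(.58,.65))
show('plate L',edge(c,g,232,300,321,331,-1,.053),(.58,.65))
# plate front/back rows, casing front/back
for n,r0,r1,s,z,cs in[('plate back',303,318,-1,.053,list(range(240,255))+list(range(306,322))),('plate front',218,232,1,.053,range(240,320)),('front top',156,170,-1,.045,range(232,326)),('back case',306,320,1,.045,range(240,255))]:
    P=np.array([onz(c,u,r0+int((s*np.gradient(g[:,u])[r0:r1]).argmax()),z) for u in cs]);k=np.polyfit(P[:,1],P[:,0],1);print(n,np.polyval(k,.055).round(4),-np.degrees(np.arctan(k[0])).round(2))
cv2.imwrite('pics/w13f.png',cv2.resize(cv2.convertScaleAbs(c['frame'][215:345,215:345,::-1],alpha=1.7),None,fx=4.5,fy=4.5,interpolation=cv2.INTER_CUBIC))
```

```text
245 [116 119 108  85  82  94 101 102 101 101  97  98 113 125 126 126 126 125
 125 126] [128 124 112 105 105 106 107 106 100  94 100 115 123 123 121 121 121 122]
255 [115 116 109  93  86  92  98 100  99  99  92  88 106 125 127 126 127 126
 125 125] [128 118 102 100 106 106 107 106  95  91 110 124 124 121 120 121 123 123]
300 [ 49  52  48  28  29  64  89  96  97  94  95  90  87 104 121 123 122 122
 123 122] [112  96  96 100 100 101 100  82  55  41  42  44  44  44  45  45  45  45]
R_outer yaw 5.62 ['y@0.65=-0.0205', 'y@0.72=-0.0136'] 90 90
L_outer yaw 5.56 ['y@0.65=0.1422', 'y@0.72=0.1490'] 90 90
plate R yaw 5.77 ['y@0.58=0.0079', 'y@0.65=0.0150'] 68 68
plate L yaw 12.78 ['y@0.58=0.1021', 'y@0.65=0.1180'] 48 68
plate back 0.6819 5.56
plate front 0.5869 7.61
front top 0.5212 4.1
back case 0.6886 5.29
```

View pics/w13f.png

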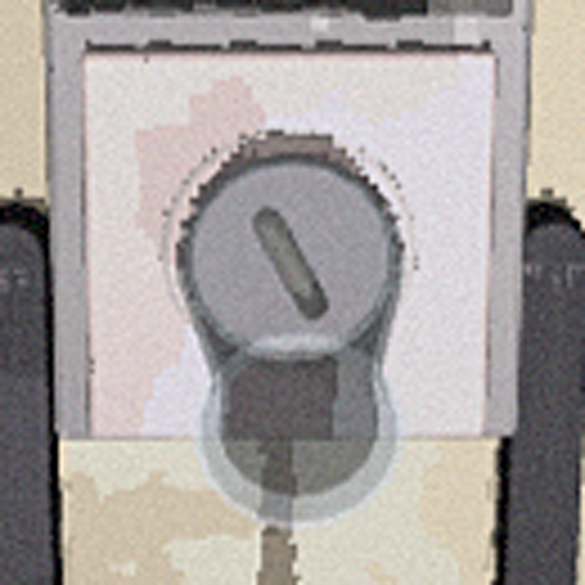

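Run:
```python
from fit2 import *
c,g=setup('w13.pkl')
print('mouth',onz(c,281.4,311,.141),'base',onz(c,279,271.5,.053),'button',onz(c,308.5,187.5,.063))
show('plate L',edge(c,g,232,285,321,327,-1,.053),(.58,.65))
show('case R',edge(c,g,190,255,221,230,-1,.045),(.58,.65))
show('case L',edge(c,g,190,255,328,338,1,.045),(.58,.65))
```

```text
mouth [0.63530043 0.06126324 0.141     ] base [0.63599694 0.06096546 0.053     ] button [0.5425341  0.08027276 0.063     ]
plate L yaw 5.66 ['y@0.58=0.1023', 'y@0.65=0.1092'] 53 53
case R yaw 4.87 ['y@0.58=-0.0026', 'y@0.65=0.0034'] 63 65
case L yaw 12.1 ['y@0.58=0.1109', 'y@0.65=0.1259'] 43 65
```

The mouth is at (0.6353, 0.0613), so 85 mm remain. The stirrer is turned 5.7° (stand 5.6°) and sits 1.2 mm left of the centre line, within the clearance. I'll descend slowly behind the face, which raises the pitch.

Request:
arm_command:
  motion:
    - {"x": 0, "y": 0, "z": -0.04, "roll": 0.005, "fingers": 0.75}
    - {"x": 0, "y": 0, "z": -0.012, "roll": 0.004, "fingers": 0.75}
    - {"x": 0.011, "y": 0, "z": 0, "roll": 0, "fingers": 0.75}
    - {"x": 0.011, "y": 0, "z": 0, "roll": 0, "fingers": 0.75}
    - {"x": 0.011, "y": 0, "z": 0, "roll": 0, "fingers": 0.75}
    - {"x": 0.011, "y": 0, "z": 0, "roll": 0, "fingers": 0.75}
    - {"x": 0.011, "y": 0, "z": 0, "roll": 0, "fingers": 0.75}
    - {"x": 0.011, "y": 0, "z": 0, "roll": 0, "fingers": 0.75}
    - {"x": 0.011, "y": 0, "z": 0, "roll": 0, "fingers": 0.75}
    - {"x": 0.011, "y": 0, "z": 0, "roll": 0, "fingers": 0.75}
    - {"x": 0.011, "y": 0, "z": 0, "roll": 0, "fingers": 0.75}
    - {"x": 0.011, "y": 0, "z": 0, "roll": 0, "fingers": 0.75}
    - {"x": 0.011, "y": 0, "z": 0, "roll": 0, "fingers": 0.75}

```text
clock: 18.43
eef_pos: [0.4863, 0.0451, 0.1236]
tool_rot: [-0.029, 0.747, 0.04, 0.663]
ft_force: [-0.3, -0.1, -0.1]
grip_width: 0.0637
```

```bash
python3 -c "
from h import *
todo([.49,.047,.015])"
```

```text
t 18.43 p [0.4863 0.0451 0.1236] yaw(z tool) 5.67 F [-0.28 -0.08 -0.1 ] q [ 0.08  0.38 -0.09  1.21  0.02 -0.02] w 0.0637
tool shift to target [ 0.1073 -0.0008  0.0167]
```

Request:
arm_command:
  motion:
    - {"x": 0.03, "y": 0, "z": 0, "roll": 0, "fingers": 0.75}
    - {"x": 0.03, "y": 0, "z": 0, "roll": 0, "fingers": 0.75}
    - {"x": 0.025, "y": -0.0005, "z": 0.002, "roll": 0, "fingers": 0.75}
    - {"x": 0.015, "y": 0, "z": 0.002, "roll": 0, "fingers": 0.75}
    - {"x": 0, "y": 0, "z": 0, "roll": 0, "fingers": 0.75}

```text
clock: 18.85
eef_pos: [0.4761, 0.046, 0.0203]
tool_rot: [-0.029, 0.746, 0.04, 0.664]
ft_force: [0.2, 0.2, 0.6]
grip_width: 0.0641
```

```bash
python3 -c "
from h import *
todo([.49,.0468,.018])"
```

```text
t 18.85 p [0.4761 0.046  0.0203] yaw(z tool) 5.71 F [0.17 0.15 0.6 ] q [ 0.08  0.48 -0.25  0.95  0.02 -0.02] w 0.0641
tool shift to target [ 0.0006 -0.0006  0.0141]
```

Request:
arm_command:
  motion:
    - {"x": -0.0013, "y": 0, "z": 0.012, "roll": 0, "fingers": 0.75}
    - {"x": -0.001, "y": 0, "z": 0.01, "roll": 0, "fingers": 0.75}
    - {"x": -0.0008, "y": 0, "z": 0.007, "roll": 0, "fingers": 0.75}
    - {"x": -0.0015, "y": 0, "z": 0.008, "roll": 0, "fingers": 0.75}
    - {"x": -0.002, "y": -0.0002, "z": 0.01, "roll": 0, "fingers": 0.75}
    - {"x": -0.002, "y": -0.0002, "z": 0.01, "roll": 0, "fingers": 0.75}
    - {"x": -0.002, "y": -0.0002, "z": 0.01, "roll": 0, "fingers": 0.75}

```text
clock: 19.43
eef_pos: [0.5375, 0.0514, 0.0249]
tool_rot: [-0.029, 0.751, 0.04, 0.658]
ft_force: [-3.8, -0.4, -3.3]
grip_width: 0.0641
```

```bash
python3 -c "
from h import *
todo([.59,.0468,.018])"
```

```text
t 19.43 p [0.5375 0.0514 0.0249] yaw(z tool) 5.74 F [-3.8  -0.38 -3.33] q [ 0.08  0.59 -0.05  1.07  0.02 -0.02] w 0.0641
tool shift to target [-0.0001 -0.0098  0.0522]
```

Request:
arm_command:
  motion:
    - {"x": -0.0012, "y": -0.0003, "z": 0.01, "roll": 0, "fingers": 0.75}
    - {"x": -0.0015, "y": -0.0003, "z": 0.01, "roll": 0, "fingers": 0.75}
    - {"x": -0.0015, "y": -0.0003, "z": 0.01, "roll": 0, "fingers": 0.75}
    - {"x": -0.0015, "y": -0.0003, "z": 0.008, "roll": 0, "fingers": 0.75}

```text
clock: 19.77
eef_pos: [0.5703, 0.0535, 0.0259]
tool_rot: [-0.03, 0.757, 0.04, 0.652]
ft_force: [-2.8, -0.0, -2.5]
grip_width: 0.064
```

```bash
python3 -c "
from h import *
todo([.59,.0468,.018])
cam('side','s14');b=cv2.imread('pics/s14.png')
cv2.imwrite('pics/s14z.png',cv2.resize(cv2.convertScaleAbs(b[150:290,150:340],alpha=1.5),None,fx=4,fy=4,interpolation=cv2.INTER_CUBIC))"
```

```text
t 19.77 p [0.5703 0.0535 0.0259] yaw(z tool) 5.76 F [-2.78 -0.01 -2.5 ] q [ 0.08  0.65  0.08  1.14  0.02 -0.02] w 0.064
tool shift to target [ 0.0048 -0.0087  0.0199]
```

View pics/s14z.png

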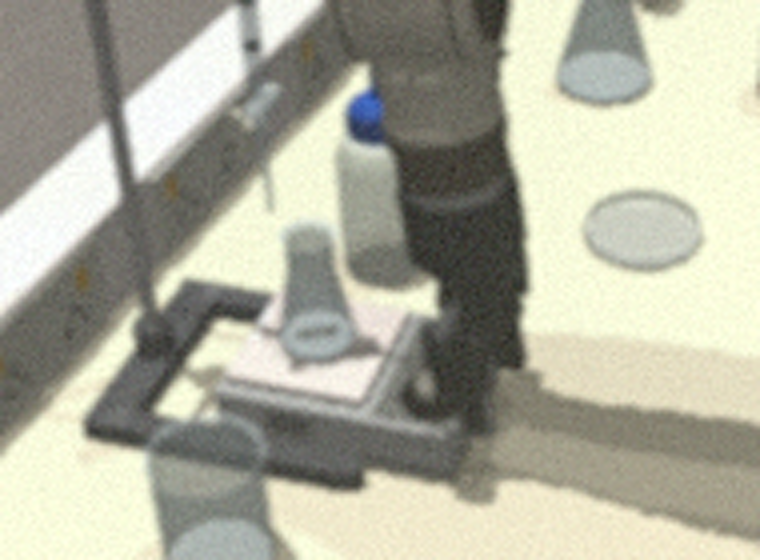

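The flask's mouth is at zoom (308,238) and the jet tip at (270,210), still right of the jet. I'll work out the remaining distance from this view, which has the arm out of the way.

```bash
python3 -c "
from h import *
c=cam('side')
b=c['frame'][:,:,::-1]
cv2.imwrite('pics/s15z.png',cv2.resize(cv2.convertScaleAbs(b[190:250,200:260],alpha=1.5),None,fx=10,fy=10,interpolation=cv2.INTER_CUBIC))
print(onz(c,150+308/4,150+238/4,.141), onz(c,217.8,202.5,.155));print('jet proj',proj(c,[[.7195,.0677,.155],[.7195,.0677,.141]]))"
```

```text
[0.69346643 0.06733934 0.141     ] [0.71935509 0.06567919 0.155     ]
jet proj [[217.36847211 202.91713937]
 [217.87387717 207.36632625]]
```

View pics/s15z.png

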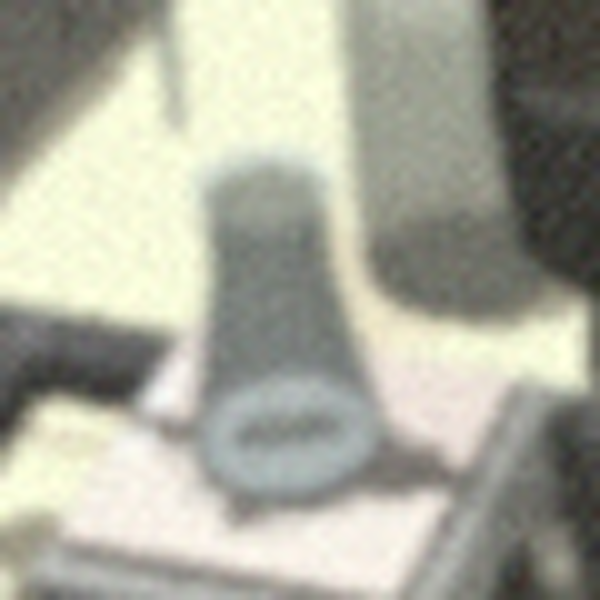

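Request:
arm_command:
  motion:
    - {"x": -0.001, "y": -0.0003, "z": 0.009, "roll": 0, "fingers": 0.75}
    - {"x": -0.0013, "y": -0.0003, "z": 0.009, "roll": 0, "fingers": 0.75}

```text
clock: 20.03
eef_pos: [0.5848, 0.0544, 0.0264]
tool_rot: [-0.03, 0.759, 0.04, 0.649]
ft_force: [-4.1, -1.2, -2.4]
grip_width: 0.064
```

```bash
python3 -c "
from h import *
st()
c=cam('side')
b=c['frame'][:,:,::-1]
cv2.imwrite('pics/s16z.png',cv2.resize(cv2.convertScaleAbs(b[190:250,195:255],alpha=1.5),None,fx=10,fy=10,interpolation=cv2.INTER_CUBIC))"
```

```text
t 20.03 p [0.5848 0.0544 0.0264] yaw(z tool) 5.77 F [-4.13 -1.19 -2.42] q [ 0.08  0.68  0.13  1.18  0.02 -0.02] w 0.064
```

View pics/s16z.png

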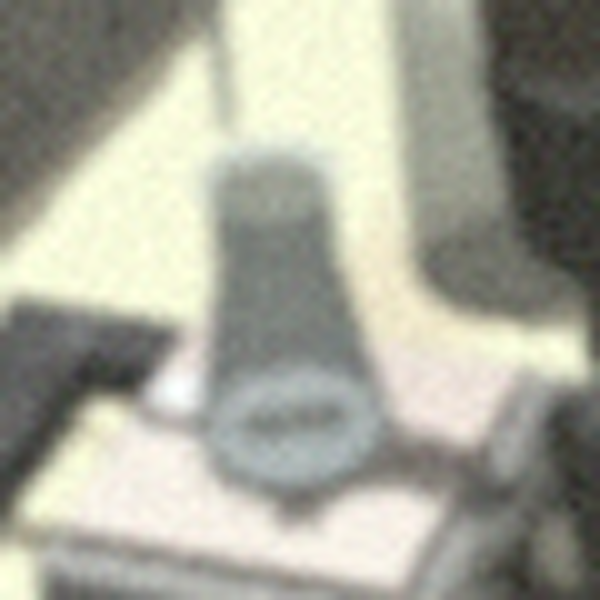

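```bash
python3 -c "
from h import *
c=cam('side')
print(onz(c,221.95,208.5,.141),onz(c,226.3,208.8,.141))
from h import *
print(proj(c,[[.71,.0668,.141],[.7195,.0677,.141]]))"
```

```text
[0.70745925 0.06823139 0.141     ] [0.69652155 0.0653112  0.141     ]
[[221.33170486 207.9762502 ]
 [217.87387717 207.36632625]]
```

About 11 mm to go.

Request:
arm_command:
  motion:
    - {"x": -0.001, "y": -0.0002, "z": 0.007, "roll": 0, "fingers": 0.75}
    - {"x": -0.001, "y": -0.0002, "z": 0.0055, "roll": 0, "fingers": 0.75}

```text
clock: 20.3
eef_pos: [0.5955, 0.0551, 0.0266]
tool_rot: [-0.03, 0.76, 0.04, 0.648]
ft_force: [-4.3, -1.0, -1.9]
grip_width: 0.0641
```

```bash
python3 -c "
from h import *
st()
c=cam('side')
b=c['frame'][:,:,::-1]
cv2.imwrite('pics/s17z.png',cv2.resize(cv2.convertScaleAbs(b[190:250,195:255],alpha=1.5),None,fx=10,fy=10,interpolation=cv2.INTER_CUBIC))"
```

```text
t 20.3 p [0.5955 0.0551 0.0266] yaw(z tool) 5.77 F [-4.27 -1.01 -1.87] q [ 0.08  0.7   0.18  1.2   0.02 -0.02] w 0.0641
```

View pics/s17z.png

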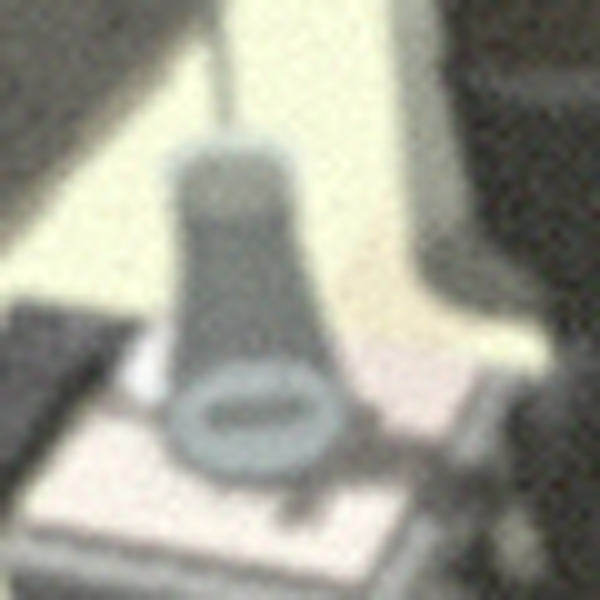

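The mouth's rim spans zoom columns 170–297 (centre 218.35 px) and the jet tip stands at about 218 px, so they are centred to about 1 mm. Now I'll back off and check from above.

Request:
arm_command:
  motion:
    - {"x": -0.004, "y": 0, "z": -0.02, "roll": 0, "fingers": 0.75}
    - {"x": -0.006, "y": 0, "z": -0.04, "roll": 0, "fingers": 0.75}
    - {"x": -0.04, "y": 0, "z": 0, "roll": 0, "fingers": 0.75}
    - {"x": -0.04, "y": 0, "z": 0, "roll": 0, "fingers": 0.75}
    - {"x": -0.04, "y": 0, "z": 0, "roll": 0, "fingers": 0.75}
    - {"x": -0.04, "y": 0, "z": 0, "roll": 0, "fingers": 0.75}
    - {"x": -0.02, "y": 0, "z": 0.005, "roll": 0, "fingers": 1}
    - {"x": 0, "y": 0, "z": 0.01, "roll": 0, "fingers": 1}
    - {"x": 0, "y": 0, "z": 0.01, "roll": 0, "fingers": 1}
    - {"x": 0, "y": 0, "z": 0, "roll": 0, "fingers": 1}

```text
clock: 21.18
eef_pos: [0.566, 0.048, 0.2125]
tool_rot: [-0.03, 0.771, 0.039, 0.634]
ft_force: [-0.3, 0.0, 1.0]
grip_width: 0.0857
```

```bash
python3 -c "
from h import *
o,M=st();print(M.round(3))
c=cam('wrist','w18')
import pickle;pickle.dump(c,open('w18.pkl','wb'))
cv2.imwrite('pics/w18z.png',cv2.convertScaleAbs(c['frame'][:,:,::-1],alpha=1.6))"
```

```text
t 21.18 p [0.566  0.048  0.2125] yaw(z tool) 5.76 F [-0.3   0.04  0.96] q [ 0.07  0.55  0.4   1.61  0.02 -0.03] w 0.0857
[[-0.193 -0.096  0.976]
 [ 0.004  0.995  0.098]
 [-0.981  0.023 -0.192]]
```

View pics/w18z.png

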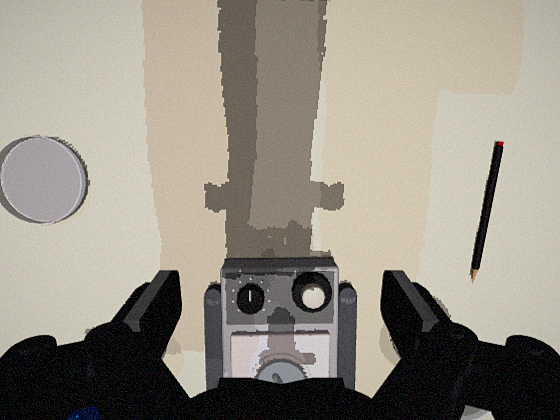

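The button is at (313,293), with the front edge at row 262, columns 222–340. The flask is mostly hidden by the gripper. I'll take the pose from the button and the casing.

Run:
```python
from fit2 import *
c,g=setup('w18.pkl');s=cam('side');t=cam('top','t18')
print('button wrist',onz(c,313,292.5,.063),'collar?')
show('plate R',edge(c,g,340,380,225,236,1,.053),(.62,.68))
show('plate L',edge(c,g,340,380,326,336,-1,.053),(.62,.68))
show('R_out',edge(c,g,300,375,198,212,-1,.018),(.65,.72))
show('L_out',edge(c,g,300,375,348,364,1,.018),(.65,.72))
cv2.imwrite('pics/w18b.png',cv2.resize(cv2.convertScaleAbs(c['frame'][255:385,200:360,::-1],alpha=1.7),None,fx=4.5,fy=4.5,interpolation=cv2.INTER_CUBIC))
b=s['frame'][:,:,::-1];cv2.imwrite('pics/s18.png',cv2.resize(cv2.convertScaleAbs(b[150:290,150:340],alpha=1.5),None,fx=4,fy=4,interpolation=cv2.INTER_CUBIC))
```

```text
button wrist [0.62692863 0.0877297  0.063     ] collar?
plate R yaw 5.69 ['y@0.62=0.0094', 'y@0.68=0.0154'] 40 40
plate L yaw 5.3 ['y@0.62=0.1041', 'y@0.68=0.1097'] 39 40
R_out yaw 5.56 ['y@0.65=-0.0204', 'y@0.72=-0.0136'] 75 75
L_out yaw 5.59 ['y@0.65=0.1421', 'y@0.72=0.1490'] 75 75
```

View pics/w18b.png

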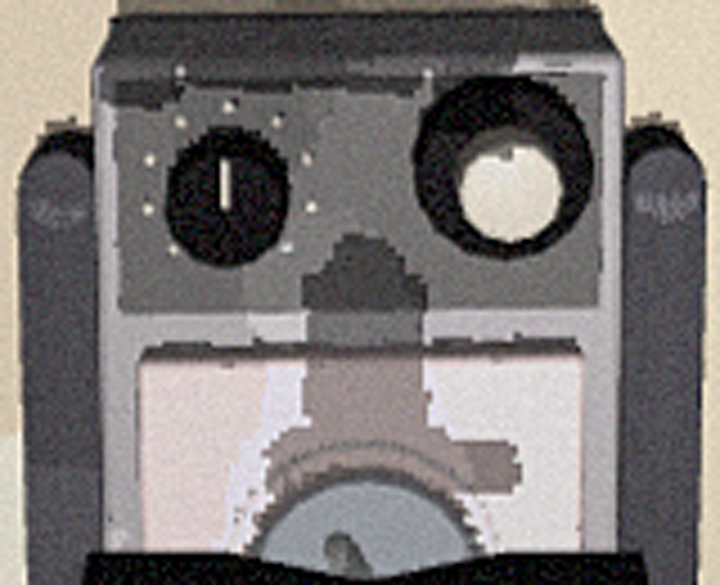

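View pics/s18.png

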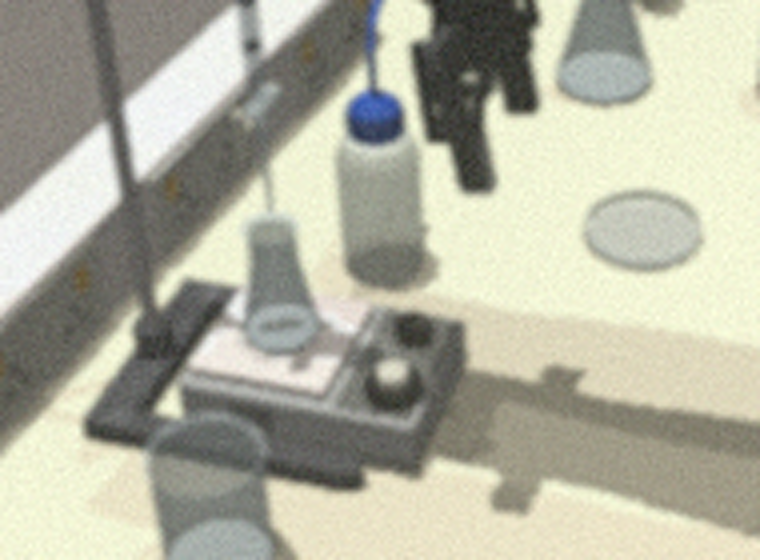

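View pics/t18.png

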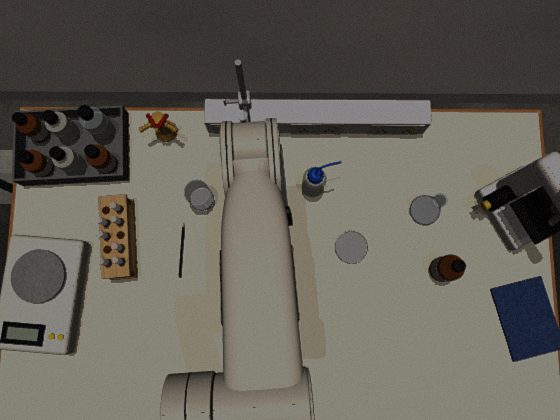

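Run:
```python
from fit2 import *
c,g=setup('w18.pkl');s=cam('side')
m=(g[280:320,290:335]>100).astype(np.uint8);n,l,st_,ce=cv2.connectedComponentsWithStats(m)
for i in range(1,n):
    if st_[i,4]>100: print(ce[i]+[290,280],st_[i])
B=onz(c,313.6,298.1,.063);print('button',B,'tri',tri((c,313.6,298.1),(s,150+393/4,150+371/4)))
R=Ro.from_euler('z',5.6,degrees=True).as_matrix()
print('origin',B-R@[-.06,.03,0],'plate',B-R@[-.0895,.03,0])
# front top edge
P=np.array([onz(c,u,250+int((np.abs(np.gradient(g[:,u]))[262:276]).argmax())+12,.045) for u in range(230,330)]);k=np.polyfit(P[:,1],P[:,0],1);print('front',np.polyval(k,.055),np.degrees(k[0]))
print(B, 'front from button',B-R@[.0225,.03,0])
print('mouth side',onz(s,218.35,208.2,.141))
```

```text
[313.14461538 297.52307692] [ 13   8  21  20 325]
button [0.63218158 0.08884752 0.063     ] tri [0.6293487  0.08797483 0.06701576]
origin [0.69482271 0.06484567 0.063     ] plate [0.72418192 0.06772437 0.063     ]
front 0.616569298906422 -7.0224511961456395
[0.63218158 0.08884752 0.063     ] front from button [0.61271645 0.05679508 0.063     ]
mouth side [0.7166348  0.07045445 0.141     ]
```

Run:
```python
from fit2 import *
c,g=setup('w18.pkl');s=cam('side')
print('button w',onz(c,313.14,297.5,.063))
print('button s',onz(s,150+393/4,150+371/4,.063))
for u,v in[(345.6,283.5),(212.2,285)]: print(onz(c,u,v,0),onz(c,u,v,.018))
c13,g13=setup('w13.pkl')
m=(g13[175:200,296:322]>85).astype(np.uint8);n,l,q,ce=cv2.connectedComponentsWithStats(m);print([ (ce[i]+[296,175],q[i,4]) for i in range(1,n) if q[i,4]>80])
print('b13',onz(c13,308.5,187.5,.063))
for cc,gg,cols in((c13,g13,((210,226),(332,346))),(c,g,((206,220),(338,356)))):
    for a,b in cols:
        v=[]
        for u in range(a,b):
            col=gg[:,u]; i=np.nonzero(col[230:310]<60)[0]; v.append(230+i[0] if len(i) else -1)
        print(a,v)
```

```text
button w [0.63164966 0.08836385 0.063     ]
button s [0.63007794 0.08415808 0.063     ]
[6.35760514e-01 1.32444031e-01 5.55111512e-17] [0.63005826 0.12794858 0.018     ]
[ 0.65043415 -0.01396284  0.        ] [ 0.64401445 -0.01129986  0.018     ]
[]
b13 [0.5425341  0.08027276 0.063     ]
210 [np.int64(265), np.int64(263), np.int64(262), np.int64(261), np.int64(260), np.int64(260), np.int64(260), np.int64(259), np.int64(259), np.int64(259), np.int64(260), np.int64(260), np.int64(260), np.int64(260), np.int64(261), np.int64(261)]
332 [np.int64(260), np.int64(260), np.int64(260), np.int64(259), np.int64(259), np.int64(259), np.int64(260), np.int64(260), np.int64(260), np.int64(262), np.int64(263), np.int64(264), np.int64(267), np.int64(270)]
206 [np.int64(291), np.int64(289), np.int64(287), np.int64(286), np.int64(285), np.int64(284), np.int64(283), np.int64(283), np.int64(283), np.int64(283), np.int64(283), np.int64(283), np.int64(284), np.int64(284)]
338 [np.int64(284), np.int64(284), np.int64(283), np.int64(283), np.int64(282), np.int64(282), np.int64(282), np.int64(282), np.int64(282), np.int64(283), np.int64(283), np.int64(283), np.int64(284), np.int64(285), np.int64(287), np.int64(288), np.int64(290), np.int64(291)]
```

Run:
```python
from fit2 import *
c,g=setup('w18.pkl');c13,_=setup('w13.pkl')
f=lambda c,u,v,z:onz(c,u,v,z)[:2]
# crop coords
a=f(c,200+365/4.5,255+470/4.5,.053);b=f(c,200+365/4.5,255+352/4.5,.053);e=f(c,200+365/4.5,255+72/4.5,.045);print('w18 base front',a,'plate front',b,np.linalg.norm(a-b),'case front',e)
a=f(c13,215+292/4.5,215+152/4.5,.053);b=f(c13,215+292/4.5,215+50/4.5,.053);print('w13',a,b,np.linalg.norm(a-b))
c2,_=setup('w2.pkl')
```

```text
w18 base front [0.69983472 0.06556428] plate front [0.67334266 0.06300823] 0.026615089052118818 case front [0.61467182 0.05754109]
w13 [0.61091785 0.05929926] [0.5866326  0.05676765] 0.024416848365813818
```

The side view says the mouth is centred, but the wrist view, at a steep angle, puts the stirrer 4–5 mm too far in. Those disagree, so I'll clear the arm and check with the top camera.

Request:
arm_command:
  motion:
    - {"x": 0, "y": 0, "z": -0.04, "roll": 0, "fingers": 1}
    - {"x": 0, "y": 0, "z": -0.04, "roll": 0, "fingers": 1}
    - {"x": -0.01, "y": 0, "z": -0.04, "roll": 0, "fingers": 1}
    - {"x": -0.01, "y": 0, "z": -0.04, "roll": 0, "fingers": 1}
    - {"x": 0, "y": -0.04, "z": 0, "roll": 0, "fingers": 0.5}
    - {"x": 0, "y": -0.04, "z": 0, "roll": 0, "fingers": 0.2}
    - {"x": 0, "y": -0.04, "z": 0, "roll": 0, "fingers": 0}
    - {"x": 0, "y": -0.04, "z": 0, "roll": 0, "fingers": 0}
    - {"x": 0, "y": -0.04, "z": 0, "roll": 0, "fingers": 0}
    - {"x": 0, "y": 0, "z": 0, "roll": 0, "fingers": 0}

```text
clock: 22.27
eef_pos: [0.4177, -0.171, 0.2474]
tool_rot: [-0.035, 0.781, 0.043, 0.622]
ft_force: [-0.3, 0.1, 0.1]
grip_width: 0.0126
```

Run:
```python
from h import *
import pickle
o,M=st();print(M.round(3))
t=cam('top');s=cam('side');pickle.dump((t,s),open('ts.pkl','wb'))
cv2.imwrite('pics/t19z.png',cv2.resize(cv2.convertScaleAbs(t['frame'][150:250,210:310,::-1],alpha=1.6),None,fx=6,fy=6,interpolation=cv2.INTER_CUBIC))
cv2.imwrite('pics/s19z.png',cv2.resize(cv2.convertScaleAbs(s['frame'][190:270,180:280,::-1],alpha=1.6),None,fx=7,fy=7,interpolation=cv2.INTER_CUBIC))
J=[[.7195,.0677,.155],[.7195,.0677,.141],[.7243,.0677,.141],[.6316,.0884,.063]]
print(proj(t,J),proj(s,J))
```

```text
t 22.27 p [ 0.4177 -0.171   0.2474] yaw(z tool) 6.48 F [-0.34  0.09  0.12] q [-0.34  0.31  0.11  1.59 -0.07 -0.44] w 0.0126
[[-0.223 -0.107  0.969]
 [-0.     0.994  0.11 ]
 [-0.975  0.024 -0.222]]
[[253.94664133 173.72324663]
 [254.22787714 175.10778042]
 [254.25220328 173.28036942]
 [247.55064614 214.26215066]] [[217.36847211 202.91713937]
 [217.87387717 207.36632625]
 [216.2174913  206.96194315]
 [247.01320263 243.61365495]]
```

View pics/t19z.png

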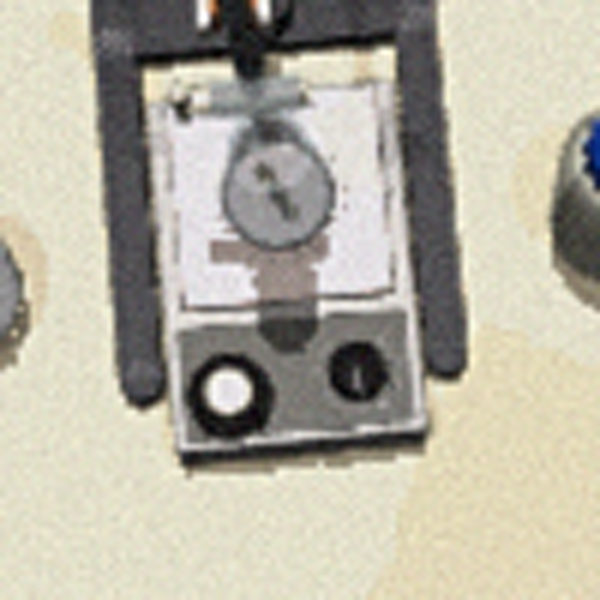

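View pics/s19z.png

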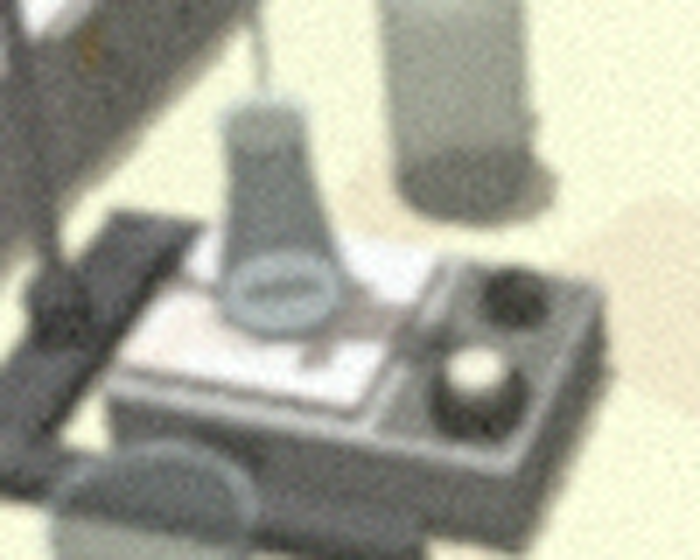

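Run:
```python
from h import *
import pickle
t,s=pickle.load(open('ts.pkl','rb'))
Z=lambda u,v,z:onz(t,210+u/6,150+v/6,z).round(4)
print('btn',Z(226,392,.063),'tri',tri((t,210+226/6,150+392/6),(s,180+478/7,190+370/7)))
print('base',Z(279,194,.053),'front top L,R',Z(183,453,.045),Z(425,432,.045),'foot tips z.018',Z(143,402,.018),Z(447,376,.018))
print('mouth side',onz(s,180+266/7,190+128/7,.141),'jet',onz(s,180+265/7,190+88/7,.155))
```

```text
btn [0.6287 0.088  0.063 ] tri [0.62811002 0.08782422 0.06622726]
base [0.7218 0.066  0.053 ] front top L,R [0.6038 0.1082 0.045 ] [ 0.6139 -0.0008  0.045 ] foot tips z.018 [0.6316 0.1292 0.018 ] [ 0.6444 -0.0109  0.018 ]
mouth side [0.71728989 0.07111067 0.141     ] jet [0.71906946 0.06590332 0.155     ]
```

The fixed cameras agree: the button is at (0.628, 0.088) and the flask is within about 2 mm of the jet in both views. The wrist view was off because of its tilt. The tool now leans 13°, which would bring the wrist near the burette, so I'll correct the pitch before pressing. First I'll try reaching out at the edge of the workspace, over free bench on the right.

Request:
arm_command:
  motion:
    - {"x": -0.03, "y": -0.03, "z": 0, "roll": 0, "fingers": 0}
    - {"x": -0.03, "y": -0.03, "z": 0, "roll": 0, "fingers": 0}
    - {"x": -0.009, "y": -0.02, "z": 0.035, "roll": 0, "fingers": 0}
    - {"x": -0.009, "y": -0.004, "z": 0.038, "roll": 0, "fingers": 0}
    - {"x": -0.009, "y": -0.004, "z": 0.038, "roll": 0, "fingers": 0}
    - {"x": -0.009, "y": -0.004, "z": 0.038, "roll": 0, "fingers": 0}
    - {"x": -0.009, "y": -0.004, "z": 0.038, "roll": 0, "fingers": 0}

```text
clock: 22.95
eef_pos: [0.6081, -0.2324, 0.297]
tool_rot: [-0.034, 0.784, 0.051, 0.618]
ft_force: [1.9, 0.1, 0.9]
grip_width: -0.0003
```

```bash
python3 -c "
from h import *
o,M=st();print(M.round(3))"
```

```text
t 22.95 p [ 0.6081 -0.2324  0.297 ] yaw(z tool) 7.21 F [1.91 0.12 0.9 ] q [-0.33  0.85  1.15  2.1  -0.07 -0.45] w -0.0003
[[-0.234 -0.117  0.965]
 [ 0.009  0.992  0.122]
 [-0.972  0.037 -0.232]]
```

Request:
arm_command:
  motion:
    - {"x": 0, "y": 0, "z": -0.02, "roll": 0, "fingers": 0}
    - {"x": 0, "y": 0, "z": 0, "roll": 0, "fingers": 0}

```text
clock: 23.12
eef_pos: [0.6047, -0.233, 0.2636]
tool_rot: [-0.032, 0.794, 0.06, 0.604]
ft_force: [-2.5, -0.0, 0.1]
grip_width: -0.0
```

Request:
arm_command:
  motion:
    - {"x": 0.004, "y": 0, "z": 0, "roll": 0, "fingers": 0}
    - {"x": 0.004, "y": 0, "z": 0, "roll": 0, "fingers": 0}
    - {"x": 0.004, "y": 0, "z": 0, "roll": 0, "fingers": 0}
    - {"x": 0.004, "y": 0, "z": 0, "roll": 0, "fingers": 0}
    - {"x": 0.004, "y": 0, "z": 0, "roll": 0, "fingers": 0}
    - {"x": 0.004, "y": 0, "z": 0, "roll": 0, "fingers": 0}

```text
clock: 23.62
eef_pos: [0.5992, -0.2172, 0.2147]
tool_rot: [-0.032, 0.805, 0.072, 0.587]
ft_force: [0.5, -0.3, 0.1]
grip_width: -0.0001
```

Request:
arm_command:
  motion:
    - {"x": -0.024, "y": 0, "z": 0, "roll": 0, "fingers": 0}

```text
clock: 23.7
eef_pos: [0.5994, -0.2143, 0.2285]
tool_rot: [-0.03, 0.813, 0.076, 0.577]
ft_force: [2.2, -0.9, -2.2]
grip_width: 0.0001
```

Request:
arm_command:
  motion:
    - {"x": 0, "y": 0, "z": 0, "roll": 0, "fingers": 0}
    - {"x": 0, "y": 0, "z": 0, "roll": 0, "fingers": 0}

```text
clock: 23.87
eef_pos: [0.5997, -0.2116, 0.2309]
tool_rot: [-0.031, 0.812, 0.077, 0.577]
ft_force: [0.4, 0.2, -0.8]
grip_width: 0.0001
```

```bash
python3 -c "
from h import *
o,M=st();print(M.round(4),o['joint_pos'].round(4),o['tau'].round(2))"
```

```text
t 23.87 p [ 0.5997 -0.2116  0.2309] yaw(z tool) 9.77 F [ 0.36  0.16 -0.76] q [-0.31  0.88  1.02  2.04 -0.06 -0.45] w 0.0001
[[-0.3321 -0.1389  0.933 ]
 [ 0.039   0.9862  0.1607]
 [-0.9424  0.0897 -0.3221]] [-0.3087  0.8849  1.0171  2.0381 -0.0638 -0.4527] [ -0.09 -66.72  25.03   2.94  -0.21  -0.  ]
```

That made it worse, because near the outreach limits the arm trades away orientation. Drift was positive earlier when the arm was folded close to the base, so I'll go there instead.

```bash
python3 -c "
from h import *
todo([.34,-.17,.20])"
```

```text
t 23.87 p [ 0.5997 -0.2116  0.2309] yaw(z tool) 9.77 F [ 0.36  0.16 -0.76] q [-0.31  0.88  1.02  2.04 -0.06 -0.45] w 0.0001
tool shift to target [ 0.117   0.0743 -0.2257]
```

Request:
arm_command:
  motion:
    - {"x": 0.014, "y": 0.009, "z": -0.028, "roll": 0, "fingers": 0}
    - {"x": 0.014, "y": 0.009, "z": -0.028, "roll": 0, "fingers": 0}
    - {"x": 0.014, "y": 0.009, "z": -0.028, "roll": 0, "fingers": 0}
    - {"x": 0.014, "y": 0.009, "z": -0.028, "roll": 0, "fingers": 0}
    - {"x": 0.014, "y": 0.009, "z": -0.028, "roll": 0, "fingers": 0}
    - {"x": 0.014, "y": 0.009, "z": -0.028, "roll": 0, "fingers": 0}
    - {"x": 0.014, "y": 0.009, "z": -0.028, "roll": 0, "fingers": 0}
    - {"x": 0.014, "y": 0.009, "z": -0.028, "roll": 0, "fingers": 0}

```text
clock: 24.53
eef_pos: [0.3488, -0.1693, 0.1952]
tool_rot: [-0.036, 0.808, 0.078, 0.583]
ft_force: [-0.4, -0.3, 1.0]
grip_width: 0.0003
```

```bash
python3 -c "
from h import *
o,M=st();print(M.round(3))"
```

```text
t 24.53 p [ 0.3488 -0.1693  0.1952] yaw(z tool) 10.14 F [-0.36 -0.31  1.02] q [-0.38  0.29 -0.07  1.52 -0.09 -0.53] w 0.0003
[[-0.318 -0.149  0.936]
 [ 0.032  0.985  0.168]
 [-0.948  0.083 -0.308]]
```

Request:
arm_command:
  motion:
    - {"x": 0.01, "y": 0, "z": 0, "roll": 0, "fingers": 0}
    - {"x": 0.01, "y": 0, "z": 0, "roll": 0, "fingers": 0}
    - {"x": 0.01, "y": 0, "z": 0, "roll": 0, "fingers": 0}
    - {"x": 0.01, "y": 0, "z": 0, "roll": 0, "fingers": 0}

```text
clock: 24.87
eef_pos: [0.3281, -0.1647, 0.1605]
tool_rot: [-0.037, 0.806, 0.076, 0.586]
ft_force: [-0.3, -0.1, 0.4]
grip_width: -0.0001
```

```bash
python3 -c "
from h import *
o,M=st();print(M.round(3))"
```

```text
t 24.87 p [ 0.3281 -0.1647  0.1605] yaw(z tool) 10.07 F [-0.31 -0.13  0.36] q [-0.39  0.28 -0.19  1.41 -0.09 -0.54] w -0.0001
[[-0.311 -0.149  0.938]
 [ 0.03   0.986  0.167]
 [-0.95   0.08  -0.303]]
```

Request:
arm_command:
  motion:
    - {"x": 0.02, "y": 0, "z": -0.01, "roll": 0, "fingers": 0}
    - {"x": 0.02, "y": 0, "z": -0.01, "roll": 0, "fingers": 0}
    - {"x": 0.02, "y": 0, "z": -0.01, "roll": 0, "fingers": 0}
    - {"x": 0.02, "y": 0, "z": -0.01, "roll": 0, "fingers": 0}

```text
clock: 25.2
eef_pos: [0.2685, -0.1691, 0.0972]
tool_rot: [-0.042, 0.802, 0.075, 0.592]
ft_force: [-0.4, -0.5, -0.3]
grip_width: 0.0002
```

```bash
python3 -c "
from h import *
o,M=st();print(M.round(3))"
```

```text
t 25.2 p [ 0.2685 -0.1691  0.0972] yaw(z tool) 10.18 F [-0.41 -0.47 -0.34] q [-0.46  0.24 -0.43  1.18 -0.11 -0.61] w 0.0002
[[-0.296 -0.155  0.942]
 [ 0.022  0.985  0.169]
 [-0.955  0.071 -0.288]]
```

Request:
arm_command:
  motion:
    - {"x": 0.01, "y": 0.005, "z": -0.025, "roll": 0, "fingers": 0}
    - {"x": 0.01, "y": 0.005, "z": -0.025, "roll": 0, "fingers": 0}
    - {"x": 0.01, "y": 0.005, "z": -0.025, "roll": 0, "fingers": 0}

```text
clock: 25.45
eef_pos: [0.1851, -0.1656, 0.0894]
tool_rot: [-0.044, 0.8, 0.075, 0.593]
ft_force: [-0.2, -0.8, 0.2]
grip_width: 0.0001
```

```bash
python3 -c "
from h import *
o,M=st();print(M.round(3))"
```

```text
t 25.45 p [ 0.1851 -0.1656  0.0894] yaw(z tool) 10.36 F [-0.24 -0.76  0.17] q [-0.56  0.1  -0.62  1.11 -0.14 -0.71] w 0.0001
[[-0.292 -0.159  0.943]
 [ 0.019  0.985  0.172]
 [-0.956  0.068 -0.285]]
```

Request:
arm_command:
  motion:
    - {"x": 0.018, "y": 0, "z": -0.015, "roll": 0, "fingers": 0}
    - {"x": 0.018, "y": 0, "z": -0.015, "roll": 0, "fingers": 0}
    - {"x": 0.015, "y": 0, "z": -0.015, "roll": 0, "fingers": 0}

```text
clock: 25.7
eef_pos: [0.1254, -0.1719, 0.0541]
tool_rot: [-0.047, 0.798, 0.074, 0.596]
ft_force: [0.4, -0.6, -0.5]
grip_width: 0.0001
```

```bash
python3 -c "
from h import *
o,M=st();print(M.round(3))"
```

```text
t 25.7 p [ 0.1254 -0.1719  0.0541] yaw(z tool) 10.41 F [ 0.42 -0.56 -0.52] q [-0.69  0.07 -0.78  0.95 -0.17 -0.85] w 0.0001
[[-0.285 -0.163  0.945]
 [ 0.013  0.985  0.173]
 [-0.959  0.061 -0.278]]
```

The lean (about 16° towards +x) is slow to undo. Instead I'll roll the tool 90° with the jaws open, so the far fingertip presses the button. It then points down lowest, and the gripper body stays 45 mm nearer the robot, clear of flask and burette.

Request:
arm_command:
  motion:
    - {"x": -0.025, "y": 0, "z": 0, "roll": 0, "fingers": 0}
    - {"x": -0.025, "y": 0, "z": 0.01, "roll": 0.117, "fingers": 1}
    - {"x": -0.025, "y": 0, "z": 0, "roll": 0.117, "fingers": 1}
    - {"x": -0.025, "y": 0, "z": 0, "roll": 0.117, "fingers": 1}
    - {"x": -0.02, "y": 0, "z": 0, "roll": 0.117, "fingers": 1}
    - {"x": -0.02, "y": 0, "z": 0, "roll": 0.117, "fingers": 1}
    - {"x": -0.02, "y": 0, "z": 0, "roll": 0.117, "fingers": 1}
    - {"x": 0, "y": 0, "z": 0, "roll": 0.117, "fingers": 1}
    - {"x": 0, "y": 0, "z": 0, "roll": 0.117, "fingers": 1}
    - {"x": 0, "y": 0, "z": 0, "roll": 0.117, "fingers": 1}
    - {"x": 0, "y": 0, "z": 0, "roll": 0.117, "fingers": 1}
    - {"x": 0, "y": 0, "z": 0, "roll": 0.117, "fingers": 1}
    - {"x": 0, "y": 0, "z": 0, "roll": 0.117, "fingers": 1}
    - {"x": 0, "y": 0, "z": 0, "roll": 0.117, "fingers": 1}
    - {"x": 0, "y": 0, "z": 0, "roll": 0.117, "fingers": 1}

```text
clock: 26.95
eef_pos: [0.1758, -0.1641, 0.2149]
tool_rot: [0.425, 0.569, -0.554, 0.435]
ft_force: [-0.4, 0.3, -0.1]
grip_width: 0.0853
```

```bash
cat >> h.py <<'E'
B=np.array([.6285,.088,.063])
def tip(o,M,s=1,h=.0498,b=.013): return o['eef_pos']+M@np.array([-b,s*h,0])
E
python3 -c "
from h import *
o,M=st();print(M.round(3));print('tip+',tip(o,M,1),'tip-',tip(o,M,-1))
w=B+[-.003,0,.06]-tip(o,M,1);print(w, M.T@w)"
```

```text
t 26.95 p [ 0.1758 -0.1641  0.2149] yaw(z tool) -88.65 F [-0.43  0.25 -0.08] q [-0.57 -0.09 -0.44  1.45 -0.14  0.99] w 0.0853
[[-0.261  0.965  0.024]
 [ 0.001  0.025 -1.   ]
 [-0.965 -0.261 -0.008]]
tip+ [ 0.22724126 -0.16288597  0.21439243] tip- [ 0.13113099 -0.16535052  0.24040975]
[ 0.39825874  0.25088597 -0.09139243] [-0.01553575  0.41438618 -0.24072621]
```

Request:
arm_command:
  motion:
    - {"x": -0.002, "y": 0.01, "z": -0.038, "roll": 0, "fingers": 1}
    - {"x": -0.002, "y": 0.01, "z": -0.038, "roll": 0, "fingers": 1}
    - {"x": -0.002, "y": 0.01, "z": -0.038, "roll": 0, "fingers": 1}
    - {"x": -0.002, "y": 0.01, "z": -0.038, "roll": 0, "fingers": 1}
    - {"x": -0.002, "y": 0.01, "z": -0.038, "roll": 0, "fingers": 1}
    - {"x": -0.002, "y": 0.01, "z": -0.038, "roll": 0, "fingers": 1}
    - {"x": -0.008, "y": 0.035, "z": -0.01, "roll": 0, "fingers": 1}
    - {"x": -0.009, "y": 0.037, "z": 0, "roll": 0, "fingers": 1}
    - {"x": -0.009, "y": 0.037, "z": 0, "roll": 0, "fingers": 1}
    - {"x": -0.009, "y": 0.037, "z": 0, "roll": 0, "fingers": 1}
    - {"x": -0.008, "y": 0.03, "z": 0, "roll": 0, "fingers": 1}
    - {"x": 0, "y": 0, "z": 0, "roll": 0, "fingers": 1}

```text
clock: 27.95
eef_pos: [0.4232, 0.0918, 0.2166]
tool_rot: [0.436, 0.56, -0.547, 0.444]
ft_force: [0.8, 0.1, -0.2]
grip_width: 0.0853
```

```bash
python3 -c "
from h import *
o,M=st();print(M.round(3));print('tip+',tip(o,M,1),'tip-',tip(o,M,-1))
w=B+[-.003,0,.05]-tip(o,M,1);print(w, M.T@w)"
```

```text
t 27.95 p [0.4232 0.0918 0.2166] yaw(z tool) -88.85 F [ 0.76  0.07 -0.23] q [0.18 0.3  0.02 1.51 0.04 1.73] w 0.0853
[[-0.226  0.974  0.02 ]
 [ 0.003  0.021 -1.   ]
 [-0.974 -0.226 -0.007]]
tip+ [0.47462679 0.09281228 0.21802838] tip- [0.37763167 0.09070368 0.24055972]
[ 0.15087321 -0.00481228 -0.10502838] [0.06814497 0.17058481 0.00859823]
```

Request:
arm_command:
  motion:
    - {"x": 0.005, "y": 0.03, "z": 0.002, "roll": 0, "fingers": 1}
    - {"x": 0.01, "y": 0.03, "z": 0.002, "roll": 0, "fingers": 1}
    - {"x": 0.013, "y": 0.03, "z": 0.002, "roll": 0, "fingers": 1}
    - {"x": 0.015, "y": 0.03, "z": 0.002, "roll": 0, "fingers": 1}
    - {"x": 0.015, "y": 0.025, "z": 0, "roll": 0, "fingers": 1}
    - {"x": 0.01, "y": 0.015, "z": 0, "roll": 0, "fingers": 1}
    - {"x": 0, "y": 0, "z": 0, "roll": 0, "fingers": 1}

```text
clock: 28.53
eef_pos: [0.5691, 0.0906, 0.1158]
tool_rot: [0.439, 0.559, -0.543, 0.448]
ft_force: [-0.2, 0.1, 0.6]
grip_width: 0.0856
```

```bash
python3 -c "
from h import *
o,M=st();print(M.round(3));print('tip+',tip(o,M,1),'tip-',tip(o,M,-1))
w=B+[-.003,0,.03]-tip(o,M,1);print(w, M.T@w)
s=cam('side');t=cam('top','t20');w=cam('wrist','w20')
cv2.imwrite('pics/s20z.png',cv2.resize(cv2.convertScaleAbs(s['frame'][130:270,180:320,::-1],alpha=1.6),None,fx=4.2,fy=4.2,interpolation=cv2.INTER_CUBIC))
print(proj(s,[tip(o,M,1),tip(o,M,-1),B]))"
```

```text
t 28.53 p [0.5691 0.0906 0.1158] yaw(z tool) -88.63 F [-0.22  0.08  0.61] q [0.14 0.63 0.28 1.43 0.03 1.68] w 0.0856
[[-0.214  0.976  0.024]
 [ 0.005  0.025 -1.   ]
 [-0.977 -0.214 -0.01 ]]
tip+ [0.62046567 0.09182746 0.11781418] tip- [0.52320803 0.08929328 0.13913764]
[ 0.00503433 -0.00382746 -0.02481418] [0.02314097 0.01013104 0.00419466]
[[249.38353661 228.85996339]
 [286.3746375  230.71965145]
 [248.17052033 243.80954141]]
```

View pics/s20z.png

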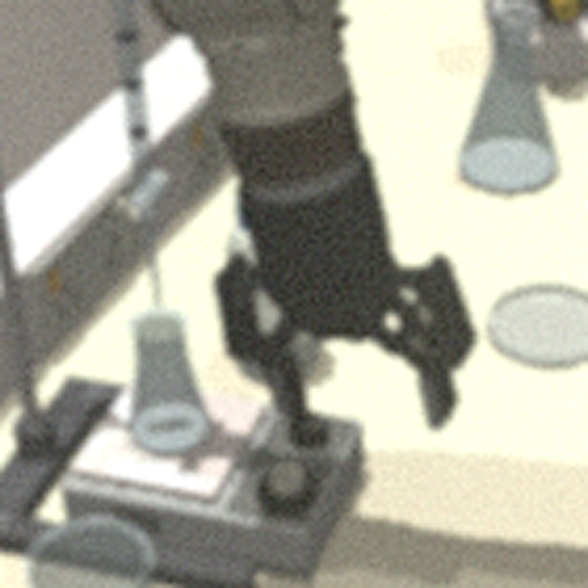

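View pics/w20.png

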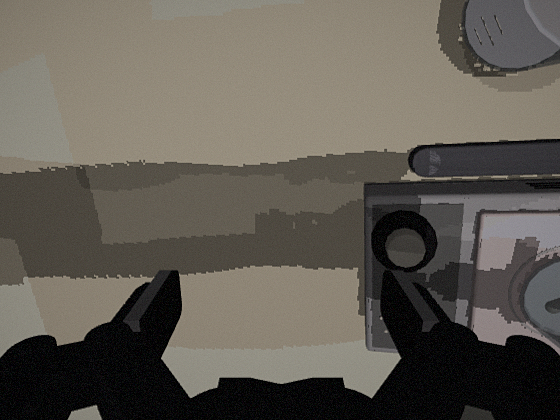

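Side view: the near fingertip is at about zoom (297,405), i.e. (250.7,226.4), against a computed (249.4,228.9). It is above and just right of the button at (288,480), and the gripper is well clear of the flask and burette. The wrist view shows the button at (408,245) by the same finger. I'll lower to just above the cap.

Request:
arm_command:
  motion:
    - {"x": 0.015, "y": 0.005, "z": 0.002, "roll": 0, "fingers": 1}
    - {"x": 0.015, "y": 0.005, "z": 0.0024, "roll": 0, "fingers": 1}
    - {"x": 0.012, "y": 0.005, "z": 0, "roll": 0, "fingers": 1}
    - {"x": 0, "y": 0, "z": 0, "roll": 0, "fingers": 1}

```text
clock: 29.02
eef_pos: [0.5739, 0.0882, 0.083]
tool_rot: [0.443, 0.557, -0.539, 0.451]
ft_force: [-0.3, 0.9, -1.4]
grip_width: 0.0857
```

```bash
python3 -c "
from h import *
o,M=st();print(M.round(3));print('tip+',tip(o,M,1),'tip-',tip(o,M,-1))
w=B+[-.003,0,.0]-tip(o,M,1);print(w, M.T@w)
s=cam('side');w=cam('wrist')
cv2.imwrite('pics/s21z.png',cv2.resize(cv2.convertScaleAbs(s['frame'][180:270,210:310,::-1],alpha=1.8),None,fx=6,fy=6,interpolation=cv2.INTER_CUBIC))
cv2.imwrite('pics/w21.png',cv2.convertScaleAbs(w['frame'][150:400,200:540,::-1],alpha=2.2))
print(proj(s,[tip(o,M,1),B]))"
```

```text
t 29.02 p [0.5739 0.0882 0.083 ] yaw(z tool) -88.51 F [-0.32  0.86 -1.38] q [0.14 0.65 0.23 1.35 0.03 1.68] w 0.0857
[[-0.201  0.979  0.026]
 [ 0.007  0.028 -1.   ]
 [-0.98  -0.201 -0.012]]
tip+ [0.62523394 0.08955294 0.08574874] tip- [0.52770022 0.08677339 0.10573891]
[ 0.00026606 -0.00155294 -0.02274874] [0.02222037 0.00478298 0.00183469]
[[248.64487412 237.72092357]
 [248.17052033 243.80954141]]
```

View pics/s21z.png

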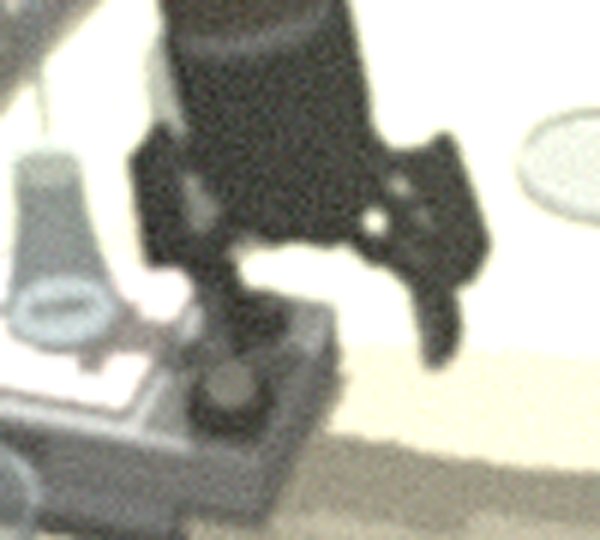

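View pics/w21.png

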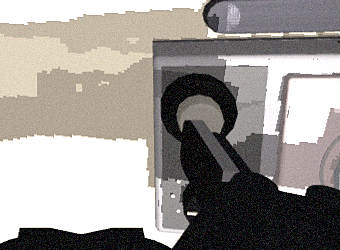

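The fingertip is directly above the cap in both views. Now down in small steps.

Request:
arm_command:
  motion:
    - {"x": 0.008, "y": 0.0017, "z": 0.0005, "roll": 0, "fingers": 1}
    - {"x": 0.006, "y": 0.0013, "z": 0.0005, "roll": 0, "fingers": 1}
    - {"x": 0, "y": 0, "z": 0, "roll": 0, "fingers": 1}

```text
clock: 29.37
eef_pos: [0.5764, 0.0882, 0.0732]
tool_rot: [0.445, 0.556, -0.536, 0.454]
ft_force: [-0.3, 0.0, -0.4]
grip_width: 0.0852
```

```bash
python3 -c "
from h import *
o,M=st();print('tip+',tip(o,M,1))
w=B+[-.003,0,.0]-tip(o,M,1);print(w, M.T@w)"
```

```text
t 29.37 p [0.5764 0.0882 0.0732] yaw(z tool) -88.47 F [-0.31  0.03 -0.36] q [0.13 0.66 0.22 1.32 0.03 1.67] w 0.0852
tip+ [0.62779567 0.08949635 0.07637313]
[-0.00229567 -0.00149635 -0.01337313] [0.01355288 0.00028048 0.00160956]
```

Request:
arm_command:
  motion:
    - {"x": 0.007, "y": -0.0005, "z": 0.0008, "roll": 0, "fingers": 1}
    - {"x": 0.005, "y": 0, "z": 0.0008, "roll": 0, "fingers": 1}
    - {"x": 0, "y": 0, "z": 0, "roll": 0, "fingers": 1}

```text
clock: 29.62
eef_pos: [0.5745, 0.0869, 0.0613]
tool_rot: [0.446, 0.555, -0.536, 0.454]
ft_force: [0.7, 0.2, 1.4]
grip_width: 0.085
```

```bash
python3 -c "
from h import *
o,M=st();print('tip+',tip(o,M,1))
w=B+[-.003,0,.0]-tip(o,M,1);print(w, M.T@w)"
```

```text
t 29.62 p [0.5745 0.0869 0.0613] yaw(z tool) -88.46 F [0.71 0.15 1.44] q [0.13 0.66 0.19 1.29 0.03 1.67] w 0.085
tip+ [0.62586249 0.08828068 0.06456494]
[-0.00036249 -0.00028068 -0.00156494] [ 1.60285635e-03 -6.68541231e-05  2.92563288e-04]
```

Request:
arm_command:
  motion:
    - {"x": 0.004, "y": 0.0008, "z": 0, "roll": 0, "fingers": 1}
    - {"x": 0.004, "y": 0.0008, "z": 0, "roll": 0, "fingers": 1}

```text
clock: 29.78
eef_pos: [0.5749, 0.0871, 0.0562]
tool_rot: [0.446, 0.555, -0.535, 0.455]
ft_force: [-9.7, -1.0, 30.9]
grip_width: 0.0854
```

```bash
python3 -c "
from h import *
o,M=st();print('tip+',tip(o,M,1))
s=cam('side');w=cam('wrist')
cv2.imwrite('pics/s22z.png',cv2.resize(cv2.convertScaleAbs(s['frame'][180:270,210:310,::-1],alpha=1.8),None,fx=6,fy=6,interpolation=cv2.INTER_CUBIC))
cv2.imwrite('pics/w22.png',cv2.convertScaleAbs(w['frame'][150:400,200:540,::-1],alpha=2.2))
"
```

```text
t 29.78 p [0.5749 0.0871 0.0562] yaw(z tool) -88.47 F [-9.68 -1.01 30.92] q [0.13 0.67 0.19 1.28 0.03 1.67] w 0.0854
tip+ [0.62628289 0.08841365 0.05958131]
```

View pics/w22.png

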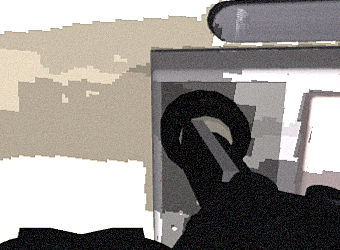

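View pics/s22z.png

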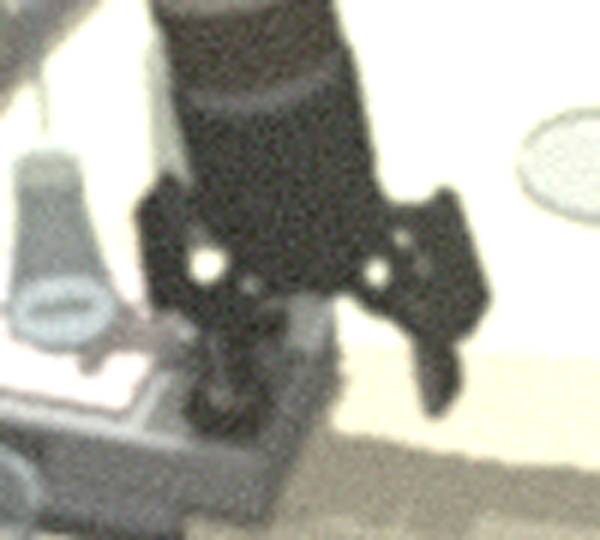

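Fz is 31 N, far over the 4 N that holds it fully down, and the tip went about 5–6 mm down onto the cap, so the button is at its stop. Earlier pictures show the collar lies well below the cap. Now I'll let go straight up.

Request:
arm_command:
  motion:
    - {"x": -0.003, "y": -0.0006, "z": 0, "roll": 0, "fingers": 1}

```text
clock: 29.97
eef_pos: [0.5748, 0.087, 0.0606]
tool_rot: [0.447, 0.555, -0.535, 0.455]
ft_force: [-1.3, -0.3, 2.2]
grip_width: 0.0858
```

Request:
arm_command:
  motion:
    - {"x": -0.01, "y": -0.003, "z": 0, "roll": 0, "fingers": 1}
    - {"x": -0.02, "y": -0.005, "z": 0, "roll": 0, "fingers": 1}
    - {"x": -0.03, "y": -0.008, "z": 0, "roll": 0, "fingers": 1}
    - {"x": -0.03, "y": -0.02, "z": 0, "roll": 0, "fingers": 1}
    - {"x": -0.02, "y": -0.04, "z": 0, "roll": 0, "fingers": 1}
    - {"x": 0, "y": -0.04, "z": 0, "roll": 0, "fingers": 1}
    - {"x": 0, "y": -0.04, "z": 0, "roll": 0, "fingers": 1}
    - {"x": 0, "y": -0.04, "z": 0, "roll": 0, "fingers": 1}
    - {"x": 0, "y": -0.01, "z": 0.04, "roll": 0, "fingers": 1}
    - {"x": 0, "y": 0, "z": 0.04, "roll": 0, "fingers": 1}
    - {"x": 0, "y": 0, "z": 0.04, "roll": 0, "fingers": 1}
    - {"x": 0, "y": 0, "z": 0.04, "roll": 0, "fingers": 1}
    - {"x": 0, "y": 0, "z": 0.04, "roll": 0, "fingers": 1}
    - {"x": 0, "y": 0, "z": 0, "roll": 0, "fingers": 1}

```text
clock: 31.13
eef_pos: [0.3923, -0.1236, 0.2107]
tool_rot: [0.443, 0.557, -0.532, 0.46]
ft_force: [0.9, 1.2, 0.5]
grip_width: 0.0849
```

Run:
```python
from h import *
st()
t=cam('top','t23');s=cam('side','s23')
cv2.imwrite('pics/t23z.png',cv2.resize(cv2.convertScaleAbs(t['frame'][150:250,210:310,::-1],alpha=1.6),None,fx=6,fy=6,interpolation=cv2.INTER_CUBIC))
cv2.imwrite('pics/s23z.png',cv2.resize(cv2.convertScaleAbs(s['frame'][190:270,180:280,::-1],alpha=1.6),None,fx=7,fy=7,interpolation=cv2.INTER_CUBIC))
```

```text
t 31.13 p [ 0.3923 -0.1236  0.2107] yaw(z tool) -87.64 F [0.87 1.19 0.51] q [-0.27  0.22 -0.09  1.44 -0.05  1.26] w 0.0849
```

View pics/t23z.png

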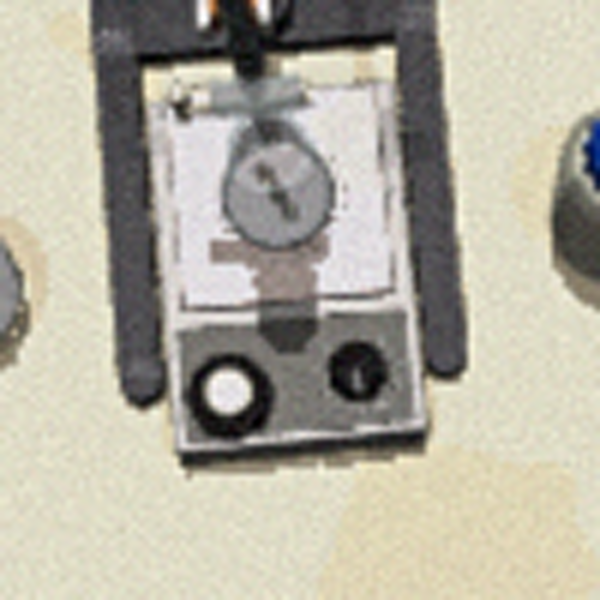

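View pics/s23z.png

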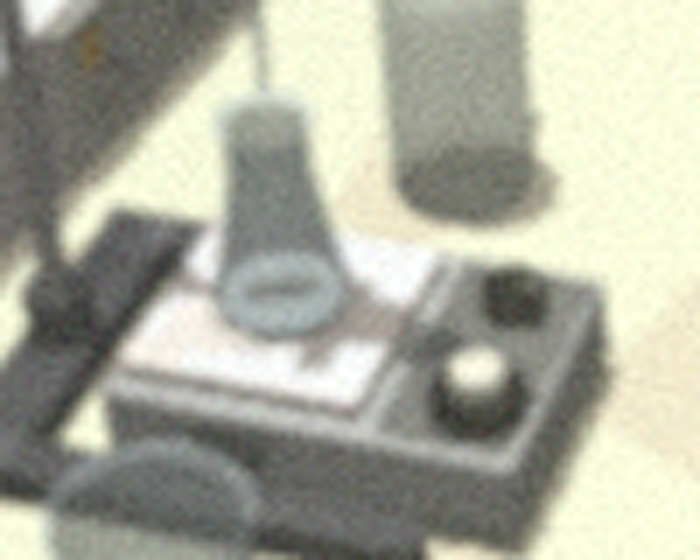

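View pics/t23.png

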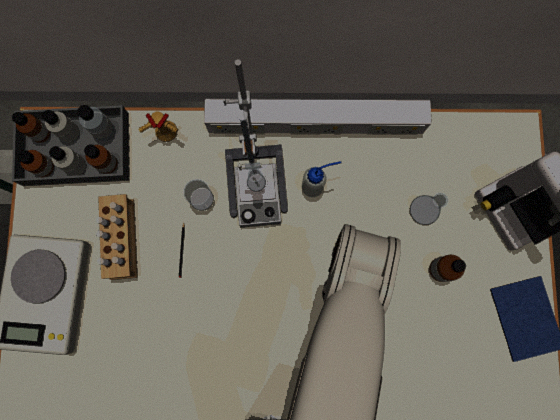

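The button is up again in both views. The stirrer and flask are exactly as before the press: button at (226,392) in the top zoom, mouth under the jet at (266,90) in the side zoom. The other items stand where they were, though the arm hides the petri dish. The arm is clear, so I'm handing in.

```bash
python3 -c "
from workcell import job_done
print(job_done())"
```

```text
the job is handed in; nothing more can be done
None
```

The stirrer is in the gap with the flask's mouth under the burette's tip, and the start button has been pressed down and released. I handed the job in after about 31 s of robot time.

**Push:** I pushed the front face with both fingertips, turning the stirrer about 6.4° to line up with the stand. It went in between the feet, and I saw no sign of it touching them.

**Press:** I pressed the button once with one fingertip, then withdrew the arm. The force reached 31 N, well over the 4 N that holds it down, and the fingertip went down about 5–6 mm. I take that as fully down; I could not see the travel itself.

**Last checks:**
- **Flask position:** the side and top cameras put the mouth within about 2 mm of the tip. An earlier wrist view from a tilted tool had put it 4–5 mm too far in. I trusted the two fixed cameras, which agreed with each other.
- **Button and stirrer:** the button is up again, and the press did not move the stirrer or the flask.
- **Other things on the bench:** all those I could see are where they were. The arm hid the petri dish in the last picture, but the gripper only passed well above it.

**What went wrong on the way:**
- **First pushes:** they were too weak to move the stirrer. They and a few later ones pressed down on the front face with up to about 14 N.
- **Lifting pull:** some other pushes pulled up on it slightly, by at most about 3 N; I saw no sign of it lifting.
- **Tool tilt:** the tool gradually tilted, to as much as 18°. I therefore pressed with the far finger, to keep the gripper clear of the flask and burette.

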